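Load the roast-colour meter, clamp it and trigger the reading

TASK

Read today's roast samples in the colour meter: lift the sprung clamp bar by its red knob and turn it well aside, take the white reference barrel (green caps) out of the meter and lay it flat in the blue tray, and lay every brown sample barrel on the table lengthwise in a lane of its own, resting fully on both combs (any lane). With all of them in, lift the bar and swing it back across the barrels, lower it so that it clamps them with its tail locked beside the stop pin, then press the yellow treadle down to its stop, hold it a moment and let it come up again. Leave the other things on the bench where they are.

Things in the scene. Friction and masses are not known exactly. Their poses are not given: they have to be found in the camera images.
- meter: fixed grey roast-colour meter; origin on the table under the middle lane's centre, axes as the lanes'. Two black notched combs (centres at x = -51 and +51 mm, each 24 mm wide) carry the barrels' caps 22 mm above the table; lanes are 44 mm wide between teeth 14 mm high. Between the combs it is open down to 11 mm above the table, room for fingers. A display box 43 mm high is at x = -136 to -76 mm
- sample_a_mid (a point): sealed sample barrel, light brown, 112 mm long over two black square end caps (36 x 36 mm, 10 mm thick); the body between them is a round cylinder 34 mm in diameter. About 0.22 kg (varies). It lies on one side of its caps and does not roll. This point is its centre, 18 mm above what it lies on; x runs along the barrel. May be absent (None)
- sample_b_mid (a point): sealed sample barrel, mid brown, 112 mm long over two black square end caps (36 x 36 mm, 10 mm thick); the body between them is a round cylinder 34 mm in diameter. About 0.22 kg (varies). It lies on one side of its caps and does not roll. This point is its centre, 18 mm above what it lies on; x runs along the barrel. May be absent (None)
- sample_c_mid (a point): sealed sample barrel, very dark brown, 112 mm long over two black square end caps (36 x 36 mm, 10 mm thick); the body between them is a round cylinder 34 mm in diameter. About 0.22 kg (varies). It lies on one side of its caps and does not roll. This point is its centre, 18 mm above what it lies on; x runs along the barrel. May be absent (None)
- reference_mid (a point): the reference barrel, same shape and size as the sample barrels, white body with green end caps; at the start it lies in the middle lane under the clamp bar. This point is its centre; x runs along the barrel
- lane_l (a point): left (next to the bar's pivot post) lane of the roast-colour meter: the point where the centre of a well-seated barrel lies, 40 mm above the table, midway between the two combs. x runs along the lane (away from the robot at meter yaw 0), y across the lanes (to the left at yaw 0), z up. Lanes lie 64 mm apart
- lane_m (a point): middle lane of the roast-colour meter: the point where the centre of a well-seated barrel lies, 40 mm above the table, midway between the two combs. x runs along the lane (away from the robot at meter yaw 0), y across the lanes (to the left at yaw 0), z up. Lanes lie 64 mm apart
- lane_r (a point): right lane of the roast-colour meter: the point where the centre of a well-seated barrel lies, 40 mm above the table, midway between the two combs. x runs along the lane (away from the robot at meter yaw 0), y across the lanes (to the left at yaw 0), z up. Lanes lie 64 mm apart
- pivot (a point): a point on the clamp bar's vertical pivot axis, half-way up the bar's thickness (57 mm above the table at its lowest), 56 mm beyond the left lane along y. The aluminium bar is 16 mm wide, 12 mm thick, reaches 210 mm from the axis on the knob's side and has a 60 mm tail on the other
- knob (a point): centre of the red round upright knob on the clamp bar: 26 mm in diameter, 45 mm tall, 152 mm from the pivot axis; the point is 22 mm above the bar's top face and 28 mm above the pivot point. Grip it from above, lift, then carry it in an arc about the pivot. Its frame turns with the bar
- bar_lift (a joint): height of the clamp bar above its lowest position, m, 0 to 0.055. A spring and the bar's weight push it down with about 6 N at 0 and 8 N at the top, well damped; let go, it sinks by itself. With barrels under it, it rests on their bodies at about 0.005; aside, it sinks to 0
- bar_turn (a joint): turn of the clamp bar about its upright pivot, rad, 0 to 1.65: 0 is square across the lanes (hard stop); grows as the knob swings away from the robot (anticlockwise from above); stays where left. Near 0 a steel pin beside the tail locks it (0.08 rad of play) unless lifted over 0.022; bring it within 0.05 of 0 before lowering, else it lands on the pin. At 1.3 or more the lanes are free
- tray_in (a point): centre of the inner floor (4 mm above the table) of the fixed blue tray, 160 x 115 mm outside, 22 mm high, walls 4 mm; x along its long side
- pad (a point): centre of the top of the black rubber pad (50 x 60 mm) on the free end of the yellow treadle, 64 mm above the table at rest; press straight down here. The treadle's hinge lies 110 mm from it along the point's -x and 10 mm lower
- treadle (a joint): angle of the treadle, rad: 0 at rest (up), 0.30 at its stop (pad centre about 32 mm lower). A spring returns it; at the pad it takes about 4 N to start and 10 N at the stop
- bowl: white cupping bowl, 84 mm wide, 50 mm high; a bystander, leave alone. Origin under its middle
- scoop: spoon with wooden handle, 160 mm long, lying; a bystander, leave alone. Origin under its middle
- mug: white mug, 80 mm wide plus handle, 85 mm high; a bystander, leave alone. Origin under its middle
Not all that is in view belongs to the job. Leave any pink look-alike of the part that bears sample_c_mid alone. Leave any purple look-alike of the part that bears sample_b_mid alone.

How it is judged:
By the outcome, as a careful person would: the job done as asked, in the order asked, and still so for the second after the job is handed in, with the robot touching nothing.
Of sample_a, sample_b, sample_c only 2 to 3 are there at a start; the rules pass over those that are not, and their reading is None.
At some moment in a run one of sample_a, sample_b, sample_c may be knocked a few centimetres aside while the robot is not near it.
Once in a run the grip may slacken for a moment while it holds something.
It also fails if it takes over 210 s, if anything falls off the work surface, if the arm or the gripper's body presses on something with over 40 N, if the wrist force passes 120 N, or if a joint passes its speed limit or range.

ROBOT

A 6-joint arm with a two-finger parallel gripper is mounted at the origin on the work surface. World frame = base frame: x ahead of the robot, y to its left, z up, the work surface at z = 0. Lengths are in m, angles in rad, forces in N, time in s.
With the tool pointing down it reaches from about 0.3 to 1 m from the base axis. Payload 5.1 kg.
Tool frame: the origin (TCP) lies on the centre line of the jaws, within the pads' length; the fingertips stand env.nose_length ahead of it and the grasp point (between the pads) lies 5 mm behind it (env.nose_length is the distance from the TCP to the fingertips, in m); z points along the fingers, y is the direction in which the jaws open and shut (so a half turn about z gives the same grasp; the last joint's range is limited). The gripper opens to 95 mm and grips with 3 to 60 N. Pads are 20 mm wide; open, the fingers measure 119 mm over their backs; the gripper's body (75 mm by 180 mm) begins 59 mm behind the grasp point.
Start: joints at [-0.083, 0.124, 1.65, -0, 1.367, -0.083], TCP at [0.65, -0, 0.229] pointing down, gripper open.
Joint ranges: [-2.61, 2.61], [-1.02, 2.33], [0.03, 2.71], [-1.35, 4.49], [0.32, 2.68], [-2.91, 2.91]. Speed limits (rad/s): [2.57, 2.57, 3.14, 3.14, 3.14, 3.14].

INTERFACE

Orientations are given as a unit quaternion [w, x, y, z].
In Python, from rig import status, optics, env gives the robot as it stands.
- The arm moves only by the tool apply_moves, never from a script. Its argument "moves" is a list of rows, each a list of 7 numbers: the shift along the world's x, y, z in mm, then the turn, a rotation vector about the world's x, y, z in rad, then the closure in counts, from 0 (fully open) to 255 (shut). A call has 1 to 20 rows; each row is the pose to reach, as a shift and turn from the pose commanded when the call began; what a row does not reach only later rows make up. A row lasts 1/12 s, in which the tool goes at most 41.7 mm and 7.16 degrees, less where a joint would pass 70% of its speed; a pose out of reach is approached as far as the arm can. A call with a gripper value outside its range is refused whole. The fingers move at their own pace and stop on an object; "newtons" is the grip in N (left out, the last holds). Time passes only in rows, so rows that repeat a pose let the fingers close. It gives the time, the measured TCP pose, the force and the opening at its end, in the units of the state.
- status.observe(): the state, without advancing time (a new reading comes with each control period).
- optics.grab_frame(name): name is "scene" or "side" or "wrist"; returns a dict with "image" (400x640x3 uint8, blue, green, red), "fx", "fy", "cx", "cy" (pixels), "distortion" ([k1, k2, p1, p2, k3] as OpenCV has them; the pictures are not rectified), "position" and "rotation" of the camera in the world; the wrist camera has in their place "hand_eye" (4x4, takes a point from camera to tool coordinates, whose origin is the TCP and whose axes are the flange's). Camera axes: x right, y up, looking along -z (the intrinsics and any distortion apply to the point x, -y, -z); pixel columns grow to the right and rows downward; lengths in m; the calibration is good to about 2 mm. A picture is of the moment at which its call begins: read the wrist's pose just before it. There is no depth.
- env.sign_off(): hands the job in, once; it reports no verdict.
The state is a dict: "clock": time; "joint_positions": joint angles; "qd": joint speeds; "joint_efforts": joint torques, N m; "eef_pos": TCP position; "orientation": TCP orientation; "force": force on the tool from outside, world axes, zero at the start; "moment": the same for the moment, N m; "gripper_width": finger opening in m.
Only numpy, scipy, OpenCV 4.12 (cv2) and the standard library are available. Lean on these libraries where they do the work, as an engineer would, in place of code of your own. Each camera call takes 0.05 s, during which the arm holds its last target.

## Working session

There is one attempt and no reset: what is moved stays moved. The work goes in short steps, Python scripts to look and compute and a tool call to move; the robot and the scene stay as the last step left them, time stands still between calls to the robot, and variables do not carry over. Pictures are saved under pics/ and viewed, and the job is handed in when it is done.

Besides the shell and the picture viewer there is one more tool, called by a JSON object that holds its "api" and its "payload", one argument or row to a line. apply_moves: Moves the arm, as the interface text tells. Its arguments: {"type":"object","properties":{"moves":{"type":"array"},"newtons":{"type":"number"}},"required":["moves"]}

```bash
ls; mkdir -p pics
python3 - <<'E'
from rig import status, optics, env
import cv2
print(env.nose_length, status.observe())
for n in ("scene","side","wrist"):
    f=optics.grab_frame(n); cv2.imwrite(f"pics/{n}0.png",f["image"])
    print(n,{k:v for k,v in f.items() if k!="image"})
E
```

```text
pics
0.014 {'clock': 0.0, 'joint_positions': array([-8.25970538e-02,  1.24476121e-01,  1.65166791e+00,  1.21854914e-05,
        1.36748103e+00, -8.25749539e-02]), 'qd': array([ 0.00032614,  0.00137283,  0.00068096,  0.00189747, -0.00068876,
       -0.00082686]), 'joint_efforts': array([-6.25927078e-04, -4.17603564e+01, -3.59935069e+01,  7.73367751e-02,
        4.92534391e-02, -1.75303944e-04]), 'eef_pos': array([6.49391614e-01, 2.65440406e-05, 2.27409374e-01]), 'orientation': array([-7.79245978e-04,  7.07115104e-01,  7.07097728e-01, -6.52285914e-04]), 'force': array([ 0.68182932, -0.60425725,  0.19037363]), 'moment': array([0.01238642, 0.00362956, 0.03296631]), 'gripper_width': 0.09508845972473311}
scene {'fx': 401.4139160683429, 'fy': 401.4139160683429, 'cx': 324.07524705370054, 'cy': 197.32181793937113, 'distortion': array([-0.04435655,  0.        ,  0.        ,  0.        ,  0.        ]), 'position': array([ 1.36037767, -0.46666333,  1.01292289]), 'rotation': array([0.77607294, 0.3450036 , 0.20587487, 0.4861058 ])}
side {'fx': 496.59697363177673, 'fy': 496.59697363177673, 'cx': 316.55496268740603, 'cy': 199.65674044290708, 'distortion': array([0.00095236, 0.        , 0.        , 0.        , 0.        ]), 'position': array([-0.09864524, -1.10511682,  1.24364569]), 'rotation': array([ 0.89292691,  0.386926  , -0.1011267 , -0.20674429])}
wrist {'fx': 305.91438687873966, 'fy': 305.91438687873966, 'cx': 315.8246602591773, 'cy': 199.91140982881006, 'distortion': array([-0.02473316,  0.        ,  0.        ,  0.        ,  0.        ]), 'hand_eye': array([[ 1.01739578e-04,  9.68417695e-01,  2.49333428e-01,
         7.10800798e-02],
       [ 9.99999460e-01,  1.59260786e-04, -1.02661921e-03,
         4.61528268e-04],
       [-1.03390525e-03,  2.49333398e-01, -9.68417156e-01,
        -1.55499746e-01],
       [ 0.00000000e+00,  0.00000000e+00,  0.00000000e+00,
         1.00000000e+00]])}
```

View pics/scene0.png

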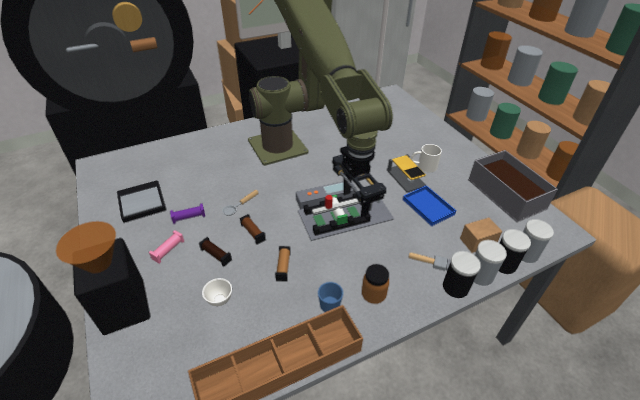

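View pics/side0.png

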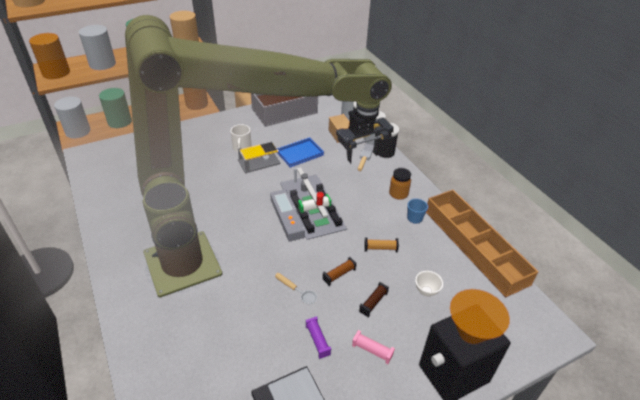

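View pics/wrist0.png

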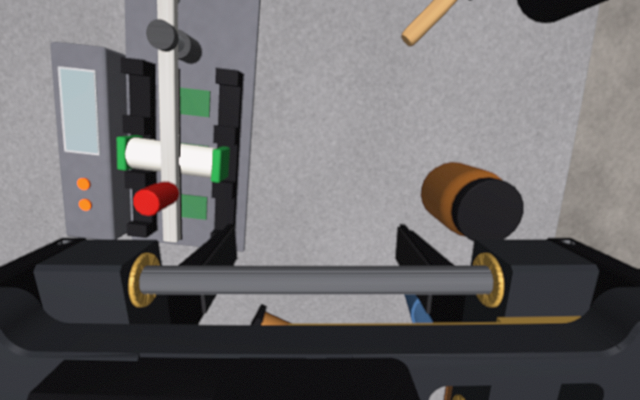

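```bash
cat > h.py <<'E'
import numpy as np, cv2, json
from rig import status, optics, env
from scipy.spatial.transform import Rotation as R
def q2R(q): return R.from_quat([q[1],q[2],q[3],q[0]]).as_matrix()
def grab(n,name=None):
    s=status.observe(); f=optics.grab_frame(n)
    if name: cv2.imwrite(f"pics/{name}.png",f["image"])
    if "hand_eye" in f:
        T=np.eye(4);T[:3,:3]=q2R(s["orientation"]);T[:3,3]=s["eef_pos"]
        C=T@f["hand_eye"]; f["Rm"]=C[:3,:3]; f["p"]=C[:3,3]
    else:
        f["Rm"]=q2R(f["rotation"]); f["p"]=np.array(f["position"])
    f["K"]=np.array([[f["fx"],0,f["cx"]],[0,f["fy"],f["cy"]],[0,0,1]])
    return f
def ray(f,px):
    u=cv2.undistortPoints(np.array(px,float).reshape(-1,1,2),f["K"],f["distortion"]).reshape(-1,2)
    return np.c_[u[:,0],-u[:,1],-np.ones(len(u))]@f["Rm"].T
def onz(f,px,z):
    d=ray(f,px); z=np.broadcast_to(z,(len(d),)); t=(z-f["p"][2])/d[:,2]
    return f["p"]+d*t[:,None]
def proj(f,P):
    c=(np.atleast_2d(P)-f["p"])@f["Rm"]; c=c*[1,-1,-1]
    return cv2.projectPoints(c,np.zeros(3),np.zeros(3),f["K"],f["distortion"])[0].reshape(-1,2)
def crop(f,x0,y0,x1,y1,s,name):
    cv2.imwrite(f"pics/{name}.png",cv2.resize(f["image"][y0:y1,x0:x1],None,fx=s,fy=s,interpolation=cv2.INTER_CUBIC))
E
python3 - <<'E'
from h import *
f=grab("side"); crop(f,220,110,420,250,4,"sA"); crop(f,260,220,460,370,4,"sB")
g=grab("scene"); crop(g,270,140,470,250,4,"cA"); crop(g,130,180,330,300,4,"cB")
w=grab("wrist")
for n,px in (("light",(381,244)),("mid",(340,270)),("dark",(375,298)),("bowl",(429,285)),("pad",(265,150)),("tray",(300,152))): print(n,onz(f,[px],0.018 if n!="pad" else .06))
for n,px in (("light",(283,263)),("mid",(252,229)),("dark",(214,250)),("tray",(429,205))): print(n,onz(g,[px],0.018))
print("ref w",onz(w,[(173,157)],0.04))
E
```

```text
light [[ 0.61182836 -0.22048821  0.018     ]]
mid [[ 0.43607416 -0.25833954  0.018     ]]
dark [[ 0.47959234 -0.39799012  0.018     ]]
bowl [[ 0.65537696 -0.42886461  0.018     ]]
pad [[0.43947557 0.36647542 0.06      ]]
tray [[0.58135615 0.3466659  0.018     ]]
light [[ 0.6136464 -0.2226808  0.018    ]]
mid [[ 0.43557153 -0.26286084  0.018     ]]
dark [[ 0.47069598 -0.40233004  0.018     ]]
tray [[0.59708388 0.35122204 0.018     ]]
ref w [[0.48956248 0.03249488 0.04      ]]
```

View pics/sA.png

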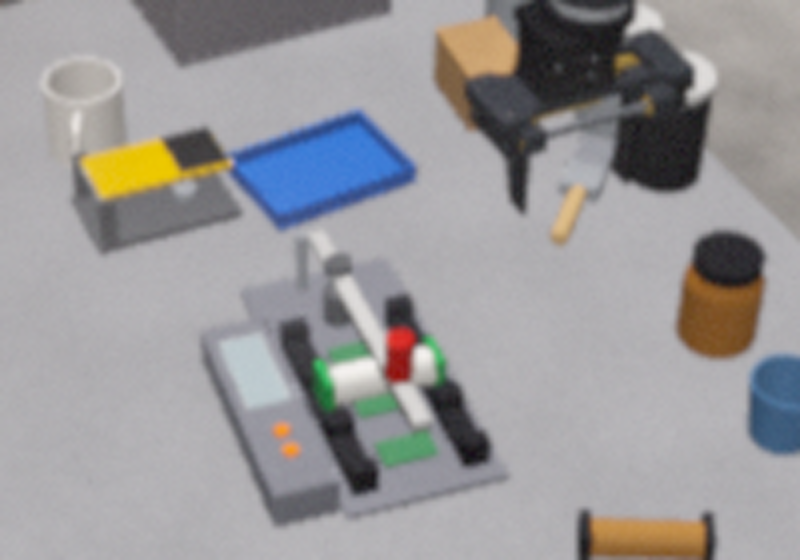

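View pics/cA.png

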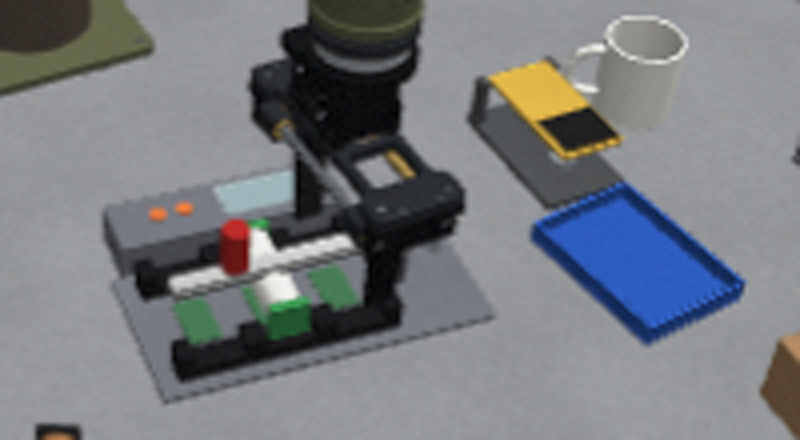

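View pics/sB.png

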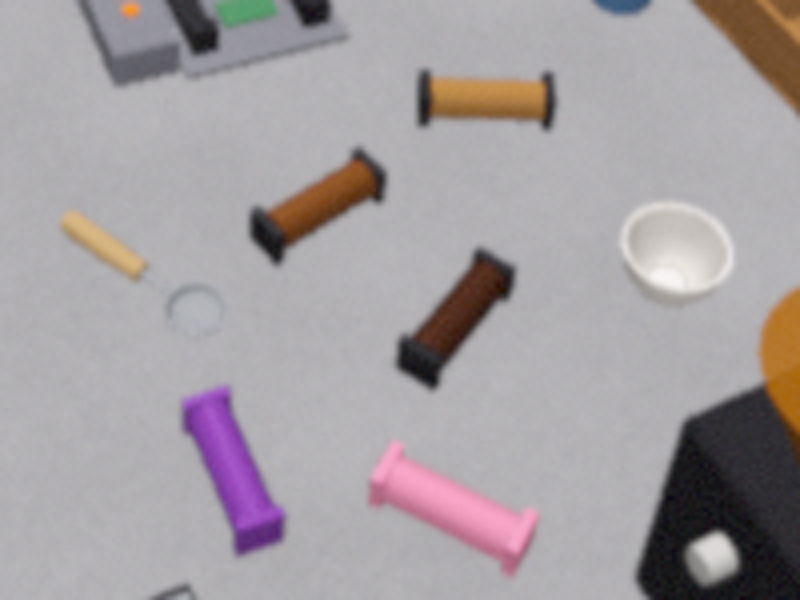

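View pics/cB.png

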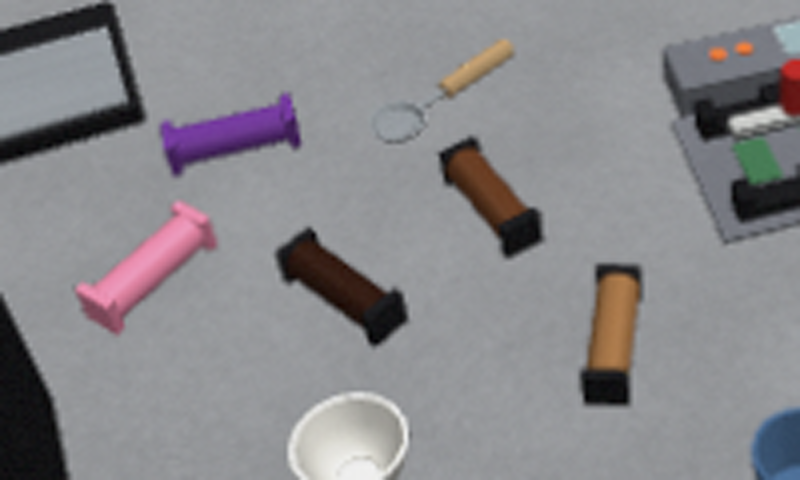

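{"api": "apply_moves", "payload": {
  "moves": [
    [-40,0,20,0,0,0,0],
    [-80,0,40,0,0,0,0],
    [-120,0,60,0,0,0,0],
    [-160,0,80,0,0,0,0],
    [-160,0,80,0,0,0,0],
    [-160,0,80,0,0,0,0],
    [-160,0,80,0,0,0,0],
    [-160,0,80,0,0,0,0]
  ]
}}

```text
clock: 0.97
eef_pos: [0.4903, -0.0, 0.3079]
orientation: [-0.0, 0.707, 0.707, -0.0]
force: [1.2, 0.3, -0.4]
gripper_width: 0.095
```

Run:
```python
from h import *
w=grab("wrist","w1"); print(status.observe()["eef_pos"],status.observe()["qd"].round(3))
```

```text
[ 4.90335462e-01 -4.98243214e-05  3.07392820e-01] [ 0.     0.016 -0.002 -0.002  0.004  0.   ]
```

View pics/w1.png

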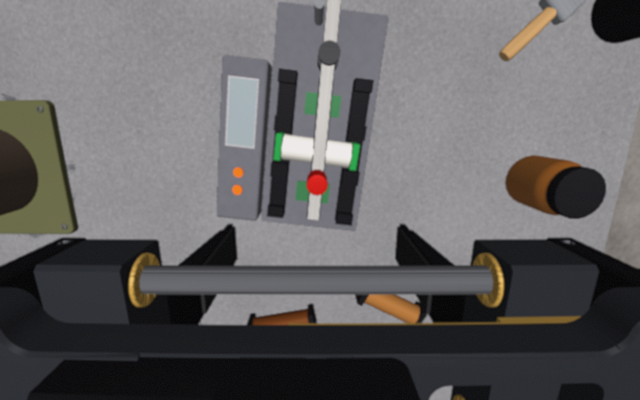

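Run:
```python
from h import *
w=grab("wrist"); crop(w,205,0,405,240,2.5*1,"w1c")
hsv=cv2.cvtColor(w["image"],cv2.COLOR_BGR2HSV)
g=((hsv[...,0]>45)&(hsv[...,0]<75)&(hsv[...,1]>150)).astype(np.uint8)
n,_,st,ce=cv2.connectedComponentsWithStats(g)
for i in range(1,n):
    if st[i,4]>20: print(st[i],ce[i])
```

```text
[274 132   9  30 175] [277.59428571 146.25714286]
[349 142  12  30 190] [355.14736842 156.9       ]
```

View pics/w1c.png

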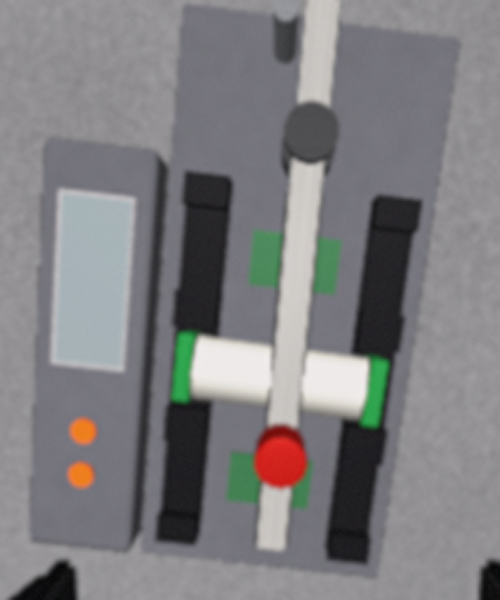

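```bash
cat > fit.py <<'E'
from h import *
from scipy.optimize import least_squares
w=grab("wrist")
M=np.array([[0,-.032,.1125],[0,-.090,.068],[-.051,0,.058],[.051,0,.058]])
px=np.array([[317.4,184.8],[313.8,219.6],[278.6,146.8],[355.4,156.8]])
def tr(p,M):
    c,s=np.cos(p[2]),np.sin(p[2]); return np.c_[p[0]+c*M[:,0]-s*M[:,1],p[1]+s*M[:,0]+c*M[:,1],M[:,2]]
r=least_squares(lambda p:(proj(w,tr(p,M))-px).ravel(),[.49,.03,-.08])
print(r.x,r.fun.round(2))
print("pivot px",proj(w,tr(r.x,np.array([[0,.12,.08]]))), "box", proj(w,tr(r.x,np.array([[-.076,0,.043],[-.136,0,.043]]))))
v=w["image"].copy()
Q=[]
for y in (.064,0,-.064):
  for x in (-.063,-.039,.039,.063): 
    for d in (-.022,.022): Q.append([x,y+d,.036])
for q in proj(w,tr(r.x,np.array(Q))): cv2.circle(v,tuple(int(round(a)) for a in q),1,(0,255,255),-1)
w["image"]=v; crop(w,205,0,405,240,2.5,"w1o")
Q=[[0,.064,.04],[0,0,.04],[0,-.064,.04],[0,.12,.057],[0,-.032,.085]]
print(tr(r.x,np.array(Q)).round(4))
E
python3 fit.py
```

```text
[ 0.4940163   0.03172746 -0.08874558] [-1.16 -0.58 -1.36 -0.09  1.08  1.9   1.55 -1.16]
pivot px [[327.98216838  49.87688897]] box [[262.59441005 146.10888561]
 [218.46916872 142.2323356 ]]
[[ 4.997e-01  9.550e-02  4.000e-02]
 [ 4.940e-01  3.170e-02  4.000e-02]
 [ 4.883e-01 -3.200e-02  4.000e-02]
 [ 5.047e-01  1.513e-01  5.700e-02]
 [ 4.912e-01 -1.000e-04  8.500e-02]]
```

View pics/w1o.png

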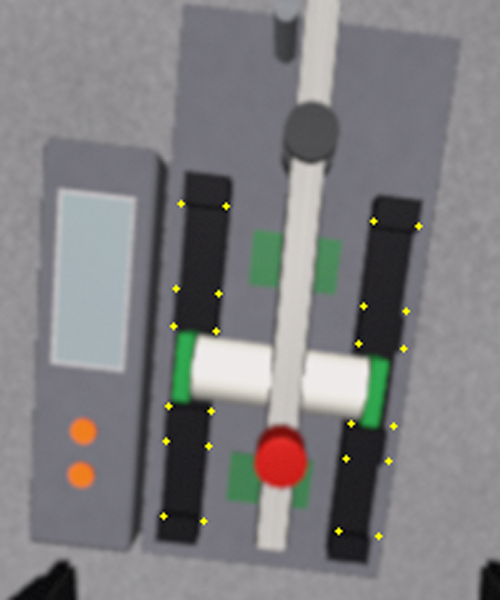

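```bash
cat > fit2.py <<'E'
from h import *
from scipy.optimize import least_squares
w=grab("wrist")
def tr(p,M):
    c,s=np.cos(p[2]),np.sin(p[2]); return np.c_[p[0]+c*M[:,0]-s*M[:,1],p[1]+s*M[:,0]+c*M[:,1],M[:,2]]
M=np.array([[x,y,.036] for y in (.086,-.086) for x in (-.063,-.039,.039,.063)]+[[0,.12,.08]])
px=np.array([(184,206),(230,209),(374,228),(418,232),(161,512),(198,516),(330,530),(369,534),(311,132)])/2.5+[205,0]
r=least_squares(lambda p:((proj(w,tr(p,M))-px)[:8]).ravel(),[.49,.03,-.08])
p=r.x
print(r.x,r.fun.round(2))
for z in (.07,.08,.09): print("pivot px",z,proj(w,tr(r.x,np.array([[0,.12,z]]))),px[-1])
Q=[[0,.064,.04],[0,0,.04],[0,-.064,.04],[0,.12,.057],[0,-.032,.085]]
P=tr(r.x,np.array(Q)); print(P.round(4))
k=onz(w,[(317.4,184.8)],.1125)[0]; e=onz(w,[(313.8,219.6)],.068)[0]; piv=P[3]
print("knob",k,"r",np.hypot(*(k-piv)[:2]),"barang",np.arctan2(*(k-piv)[[0,1]]*[1,-1]),np.arctan2(*(e-piv)[[0,1]]*[1,-1]), np.hypot(*(e-piv)[:2]))
c=onz(w,[(278.6,146.8),(355.4,156.8)],.058); print("caps",c,np.hypot(*(c[1]-c[0])[:2]),c.mean(0),np.arctan2(*(c[1]-c[0])[[1,0]]))
E
python3 fit2.py
```

```text
[ 0.49348317  0.03055953 -0.11722515] [-0.46 -1.95 -0.7  -0.92  0.38 -1.2   0.69 -0.52 -1.66  0.95  0.03  1.22
  0.54  1.68  1.23  1.93]
pivot px 0.07 [[330.13574383  53.16520243]] [329.4  52.8]
pivot px 0.08 [[330.51410184  51.29693751]] [329.4  52.8]
pivot px 0.09 [[330.91377178  49.32360745]] [329.4  52.8]
[[ 0.501   0.0941  0.04  ]
 [ 0.4935  0.0306  0.04  ]
 [ 0.486  -0.033   0.04  ]
 [ 0.5075  0.1497  0.057 ]
 [ 0.4897 -0.0012  0.085 ]]
knob [ 0.49247703 -0.00082814  0.1125    ] r 0.15131351376431462 barang -0.09956707867722907 -0.09447610324436534 0.20869482679801118
caps [[0.44180675 0.038713   0.058     ]
 [0.54274686 0.02569002 0.058     ]] 0.10177673611829002 [0.49227681 0.03220151 0.058     ] -0.12830817292506078
```

{"api": "apply_moves", "payload": {
  "moves": [
    [2,0,-40,0,0,0,0],
    [2,-1,-80,0,0,0,0],
    [2,-1,-120,0,0,0,0],
    [2,-1,-160,0,0,0,0],
    [2,-1,-190,0,0,0,0],
    [2,-1,-205,0,0,0,0],
    [2,-1,-215,0,0,0,0],
    [2,-1,-215,0,0,0,0],
    [2,-1,-215,0,0,0,255],
    [2,-1,-215,0,0,0,255],
    [2,-1,-215,0,0,0,255],
    [2,-1,-215,0,0,0,255],
    [2,-1,-215,0,0,0,255],
    [2,-1,-215,0,0,0,255],
    [2,-1,-215,0,0,0,255],
    [2,-1,-215,0,0,0,255]
  ],
  "newtons": 40
}}

```text
clock: 2.5
eef_pos: [0.492, -0.001, 0.0938]
orientation: [0.0, 0.707, 0.707, 0.0]
force: [-0.4, -0.3, 0.4]
gripper_width: 0.0471
```

Run:
```python
from h import *
w=grab("wrist","w2"); s=status.observe(); print(s["eef_pos"],s["gripper_width"],s["force"])
f=grab("side","s2")
print("jar",onz(f,[(400,176)],.07), onz(f,[(398,196)],0))
print("handle",onz(f,[(361,169),(366,157)],.01))
print("mug",onz(f,[(241,130)],.085),"pad",onz(f,[(220+200/4,110+148/4)],.064))
```

```text
[ 0.49200279 -0.00103277  0.09374215] 0.04313028190065838 [-0.11117204 -0.3614201  -0.60448259]
jar [[ 0.82431168 -0.00180983  0.07      ]] [[ 0.80787022 -0.03009383  0.        ]]
handle [[0.75601472 0.15593112 0.01      ]
 [0.81305811 0.21343048 0.01      ]]
mug [[0.39113382 0.49875973 0.085     ]] pad [[0.46277093 0.37120802 0.064     ]]
```

View pics/w2.png

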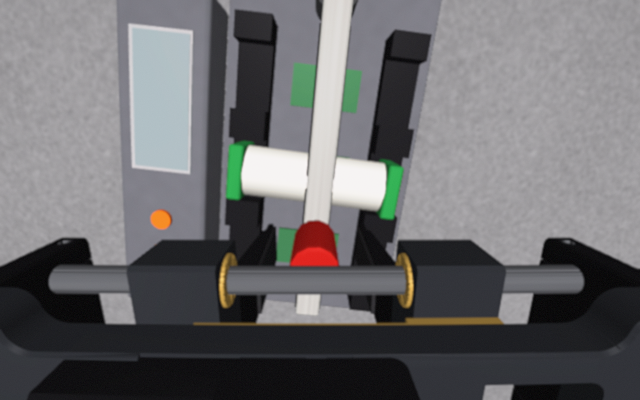

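{"api": "apply_moves", "payload": {
  "moves": [
    [0,0,0,0,0,0,255],
    [0,0,0,0,0,0,255],
    [0,0,0,0,0,0,255],
    [0,0,0,0,0,0,255],
    [0,0,0,0,0,0,255],
    [0,0,0,0,0,0,255],
    [0,0,8,0,0,0,255],
    [0,0,16,0,0,0,255],
    [0,0,24,0,0,0,255],
    [0,0,32,0,0,0,255],
    [0,0,38,0,0,0,255],
    [0,0,38,0,0,0,255],
    [0,0,38,0,0,0,255]
  ],
  "newtons": 40
}}

```text
clock: 3.68
eef_pos: [0.4921, -0.001, 0.1323]
orientation: [0.0, 0.707, 0.707, 0.0]
force: [-1.3, 2.3, -7.5]
gripper_width: 0.0253
```

Run:
```python
from h import *
w=grab("wrist","w3"); s=status.observe(); print(s["eef_pos"],s["gripper_width"],s["force"])
import numpy as np
k=s["eef_pos"][:2]; piv=np.array([.5075,.1497]); a0=np.arctan2(k[0]-piv[0],-(k[1]-piv[1])); r=np.hypot(*(k-piv)); print(a0,r)
for i in range(1,16):
    d=1.42*i/15; a=a0+d; q=piv+r*np.array([np.sin(a),-np.cos(a)])-k; print((q*1e3).round(1),round(d,3))
```

```text
[ 0.49202663 -0.00098326  0.13193487] 0.025461089126722184 [-1.21493587  1.87622164 -8.1067634 ]
-0.1023293942655619 0.15147564574155184
[14.3 -0.8] 0.095
[28.6 -0.2] 0.189
[42.8  1.7] 0.284
[56.8  5. ] 0.379
[70.4  9.5] 0.473
[83.5 15.3] 0.568
[96.  22.4] 0.663
[107.7  30.6] 0.757
[118.7  39.8] 0.852
[128.7  50.1] 0.947
[137.7  61.2] 1.041
[145.6  73.2] 1.136
[152.4  85.8] 1.231
[157.9  99.1] 1.325
[162.1 112.7] 1.42
```

View pics/w3.png

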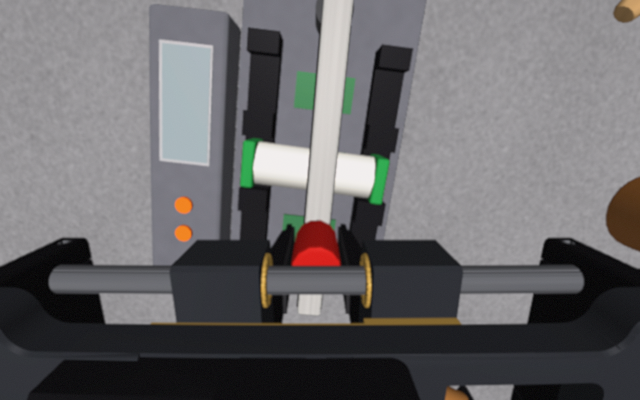

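{"api": "apply_moves", "payload": {
  "moves": [
    [14.3,-0.8,0,0,0,0.095,255],
    [28.6,-0.2,0,0,0,0.189,255],
    [42.8,1.7,0,0,0,0.284,255],
    [56.8,5,0,0,0,0.379,255],
    [70.4,9.5,0,0,0,0.473,255],
    [83.5,15.3,0,0,0,0.568,255],
    [96,22.4,0,0,0,0.663,255],
    [107.7,30.6,0,0,0,0.757,255],
    [118.7,39.8,0,0,0,0.852,255],
    [128.7,50.1,0,0,0,0.947,255],
    [137.7,61.2,0,0,0,1.041,255],
    [145.6,73.2,0,0,0,1.136,255],
    [152.4,85.8,0,0,0,1.231,255],
    [157.9,99.1,0,0,0,1.325,255],
    [162.1,112.7,0,0,0,1.42,255],
    [162.1,112.7,0,0,0,1.42,255],
    [162.1,112.7,0,0,0,1.42,255]
  ]
}}

```text
clock: 5.15
eef_pos: [0.6516, 0.1127, 0.1292]
orientation: [-0.004, 0.075, 0.997, -0.0]
force: [-6.4, 1.3, -7.2]
gripper_width: 0.0255
```

Run:
```python
from h import *
w=grab("wrist","w4"); s=status.observe(); print(s["eef_pos"],s["gripper_width"],s["force"],s["joint_positions"])
```

```text
[0.65155923 0.11248612 0.12924375] 0.025614953669801172 [-6.90312665  1.06993228 -7.74606641] [ 8.94253398e-02  2.28802963e-01  1.70333035e+00  9.51786905e-04
  1.21710909e+00 -1.33180909e+00]
```

View pics/w4.png

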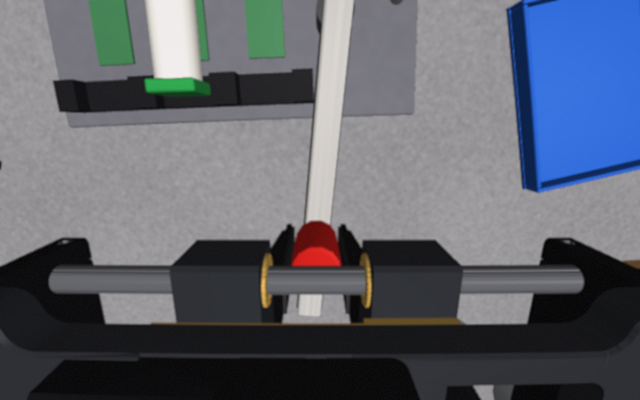

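{"api": "apply_moves", "payload": {
  "moves": [
    [-2.5,0,-12,0,0,0,255],
    [-2.5,0,-24,0,0,0,255],
    [-2.5,0,-36,0,0,0,255],
    [-2.5,0,-40,0,0,0,255],
    [-2.5,0,-40,0,0,0,255],
    [-2.5,0,-40,0,0,0,100],
    [-2.5,0,-40,0,0,0,100],
    [-2.5,0,-40,0,0,0,100],
    [-2.5,0,-40,0,0,0,100],
    [-2.5,0,-40,0,0,0,60],
    [-2.5,0,-40,0,0,0,60],
    [-2.5,0,-20,0,0,0,60],
    [-2.5,0,20,0,0,0,60],
    [-2.5,0,60,0,0,0,60],
    [-2.5,0,100,0,0,0,60]
  ]
}}

```text
clock: 6.45
eef_pos: [0.6511, 0.1116, 0.2329]
orientation: [-0.0, 0.075, 0.997, -0.0]
force: [1.2, 0.2, 0.7]
gripper_width: 0.0726
```

Run:
```python
from h import *
w=grab("wrist","w5"); s=status.observe(); print(s["eef_pos"],s["gripper_width"],s["force"],s["joint_positions"])
```

```text
[0.65547937 0.11203029 0.24462476] 0.07248088657838078 [2.45926466 0.48574689 6.95609111] [ 8.86309663e-02  1.37943708e-01  1.60793066e+00 -1.06857826e-04
  1.38035709e+00 -1.33143885e+00]
```

View pics/w5.png

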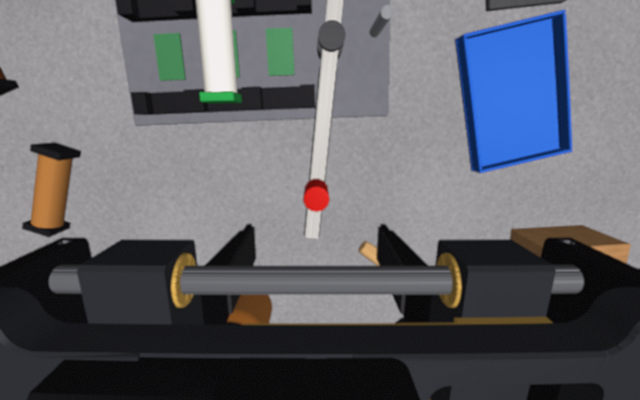

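{"api": "apply_moves", "payload": {
  "moves": [
    [-30,-25,25,0,0,0.03,60],
    [-60,-50,50,0,0,0.03,60],
    [-92,-82,70,0,0,0.03,60],
    [-92,-82,70,0,0,0.03,60],
    [-92,-82,70,0,0,0.03,60],
    [-92,-82,70,0,0,0.03,60]
  ]
}}

```text
clock: 7.0
eef_pos: [0.5597, 0.0293, 0.3027]
orientation: [0.001, 0.061, 0.998, 0.0]
force: [0.3, -0.3, -0.0]
gripper_width: 0.0727
```

Run:
```python
from h import *
w=grab("wrist","w6"); s=status.observe(); print(s["eef_pos"],s["qd"].round(3));crop(w,180,0,460,240,2.8,"w6c")
```

```text
[0.55977979 0.0297902  0.30149829] [ 0.014  0.033  0.005  0.     0.001 -0.002]
```

View pics/w6c.png

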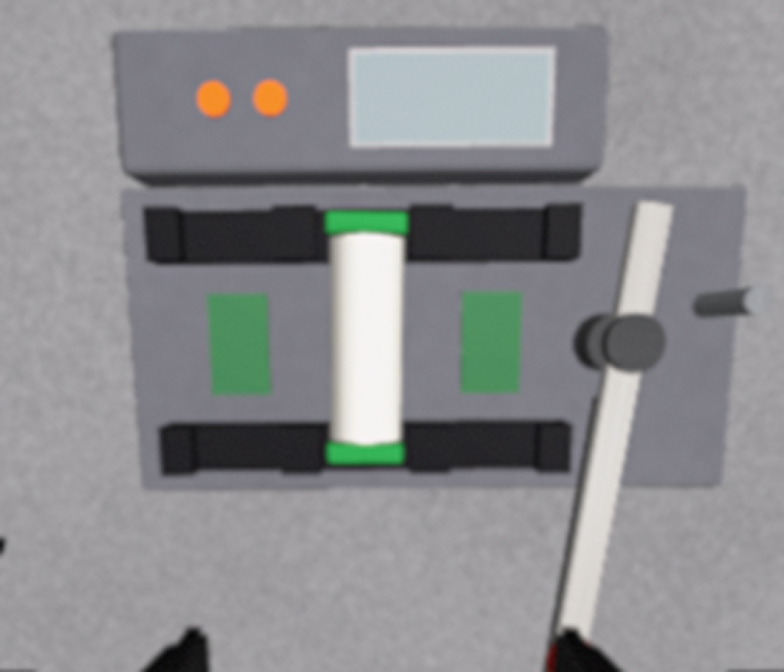

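```bash
cat > fit3.py <<'E'
from h import *
from scipy.optimize import least_squares
w=grab("wrist")
def tr(p,M):
    c,s=np.cos(p[2]),np.sin(p[2]); return np.c_[p[0]+c*M[:,0]-s*M[:,1],p[1]+s*M[:,0]+c*M[:,1],M[:,2]]
M=np.array([[-.063,-.086,.036],[-.039,-.086,.036],[-.063,.086,.036],[-.039,.086,.036],[.039,-.086,.036],[.063,-.086,.036],[.039,.086,.036],[.063,.086,.036]])
px=np.array([(182,208),(185,263),(544,205),(548,259),(195,426),(198,472),(535,423),(539,470)])/2.8+[180,0]
r=least_squares(lambda p:((proj(w,tr(p,M))-px)).ravel(),[.49,.03,-.1])
p=r.x
print(r.x,r.fun.round(2))
print("post .07",proj(w,tr(r.x,np.array([[0,.12,.07]]))),np.array([634,342])/2.8+[180,0])
Q=[[0,.064,.04],[0,0,.04],[0,-.064,.04],[0,.12,.057],[0,-.032,.085]]
print(tr(r.x,np.array(Q)).round(4))
c=onz(w,np.array([(367,222),(366,454)])/2.8+[180,0],.058); print(c,np.hypot(*(c[1]-c[0])[:2]),c.mean(0),np.arctan2(*(c[1]-c[0])[[1,0]]))
E
python3 fit3.py
```

```text
[ 0.49284404  0.03239772 -0.1127662 ] [-1.64 -0.8  -1.55 -0.94  2.43 -0.95  0.3  -0.7  -1.49  0.73 -1.48  1.68
  2.75  0.72  0.66  1.34]
post .07 [[407.65619375 122.47253293]] [406.42857143 122.14285714]
[[ 0.5     0.096   0.04  ]
 [ 0.4928  0.0324  0.04  ]
 [ 0.4856 -0.0312  0.04  ]
 [ 0.5063  0.1516  0.057 ]
 [ 0.4892  0.0006  0.085 ]]
[[0.44107731 0.03983975 0.058     ]
 [0.54212687 0.02669184 0.058     ]] 0.10190133341995254 [0.49160209 0.0332658  0.058     ] -0.12938665245796824
```

{"api": "apply_moves", "payload": {
  "moves": [
    [-35,2,-25,0,0,0,60],
    [-68,3,-60,0,0,0,60],
    [-68,3,-100,0,0,0,60],
    [-68,3,-140,0,0,0,60],
    [-68,3,-180,0,0,0,60],
    [-68,3,-215,0,0,0,60],
    [-68,3,-245,0,0,0,60],
    [-68,3,-260,0,0,0,60],
    [-68,3,-265,0,0,0,60],
    [-68,3,-265,0,0,0,255],
    [-68,3,-265,0,0,0,255],
    [-68,3,-265,0,0,0,255],
    [-68,3,-265,0,0,0,255],
    [-68,3,-265,0,0,0,255],
    [-68,3,-265,0,0,0,255],
    [-68,3,-265,0,0,0,255],
    [-68,3,-265,0,0,0,255],
    [-68,3,-265,0,0,0,255]
  ],
  "newtons": 40
}}

```text
clock: 8.6
eef_pos: [0.4924, 0.0322, 0.0377]
orientation: [0.001, 0.06, 0.998, -0.0]
force: [-1.5, -3.1, 6.3]
gripper_width: 0.0332
```

Run:
```python
from h import *
w=grab("wrist","w7"); s=status.observe(); print(s["eef_pos"],s["gripper_width"],s["force"])
```

```text
[0.49234946 0.03217014 0.03772481] 0.033427351297369345 [-0.59965135 -2.61959111  5.56193192]
```

View pics/w7.png

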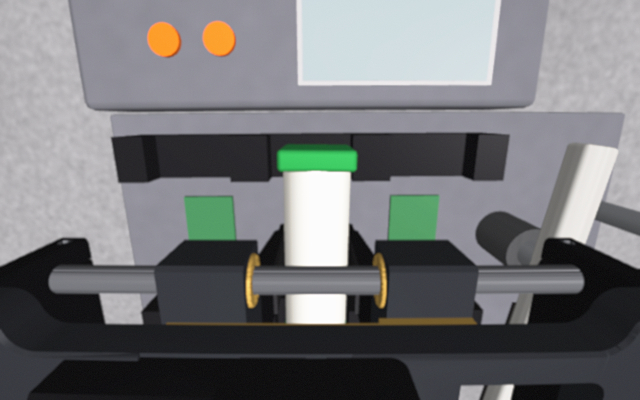

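{"api": "apply_moves", "payload": {
  "moves": [
    [0,0,20,0,0,0,255],
    [0,0,50,0,0,0,255],
    [0,0,90,0,0,0,255],
    [0,0,130,0,0,0,255],
    [0,0,150,0,0,0,255],
    [0,0,150,0,0,0,255]
  ]
}}

```text
clock: 9.15
eef_pos: [0.4946, 0.0329, 0.1925]
orientation: [0.005, 0.06, 0.998, 0.0]
force: [0.4, 0.2, -2.1]
gripper_width: 0.0331
```

Run:
```python
from h import *
f=grab("side","s8"); g=grab("scene","c8"); s=status.observe(); print(s["eef_pos"],s["gripper_width"],s["force"])
a=onz(g,np.array([(624,183),(743,287),(648,341),(532,230)])/4+[270,140],.022); b=onz(f,np.array([(360,112),(414,172),(278,222),(231,160)])/4+[220,110],.022)
print(a,a.mean(0)); print(b,b.mean(0))
# pad corners
a=onz(g,np.array([(541,117),(591,107),(622,138),(571,157)])/4+[270,140],.064);b=onz(f,np.array([(163,140),(206,128),(231,158),(187,170)])/4+[220,110],.064)
print(a,a.mean(0)); print(b,b.mean(0))
crop(f,220,110,420,250,4,"s8c"); crop(g,270,140,470,250,4,"c8c")
```

```text
[0.49134298 0.0329115  0.18623712] 0.033346191521359245 [-1.4124508  -0.52081539 -3.06867882]
[[0.50917619 0.40288724 0.022     ]
 [0.66960626 0.41348419 0.022     ]
 [0.68614703 0.29545756 0.022     ]
 [0.52648097 0.2853644  0.022     ]] [0.59785261 0.34929835 0.022     ]
[[0.6576859  0.41092848 0.022     ]
 [0.66200459 0.29592757 0.022     ]
 [0.50534038 0.28117425 0.022     ]
 [0.50332143 0.3919758  0.022     ]] [0.58208807 0.34500152 0.022     ]
[[0.43313576 0.35249132 0.064     ]
 [0.44085055 0.40530585 0.064     ]
 [0.49187074 0.40386042 0.064     ]
 [0.49423344 0.34363351 0.064     ]] [0.46502262 0.37632277 0.064     ]
[[0.4348192  0.39869866 0.064     ]
 [0.48089509 0.39917711 0.064     ]
 [0.48390025 0.34346312 0.064     ]
 [0.43773728 0.34384581 0.064     ]] [0.45933795 0.37129617 0.064     ]
```

View pics/s8c.png

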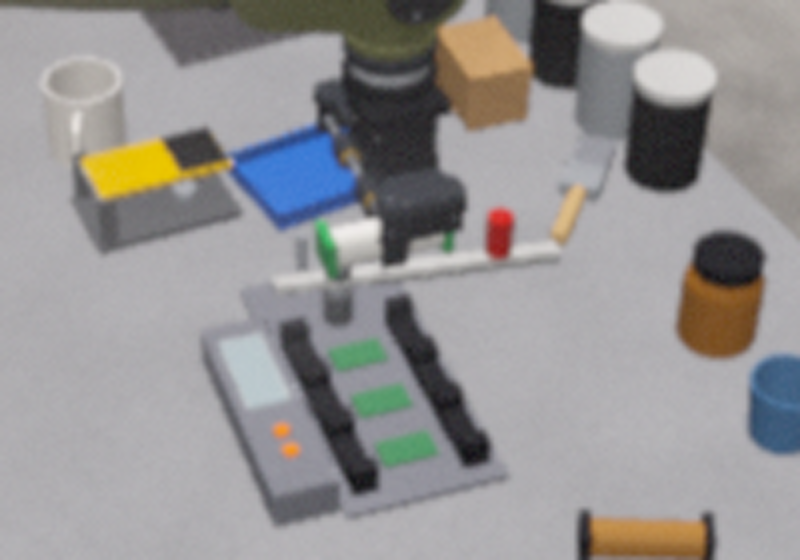

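View pics/c8c.png

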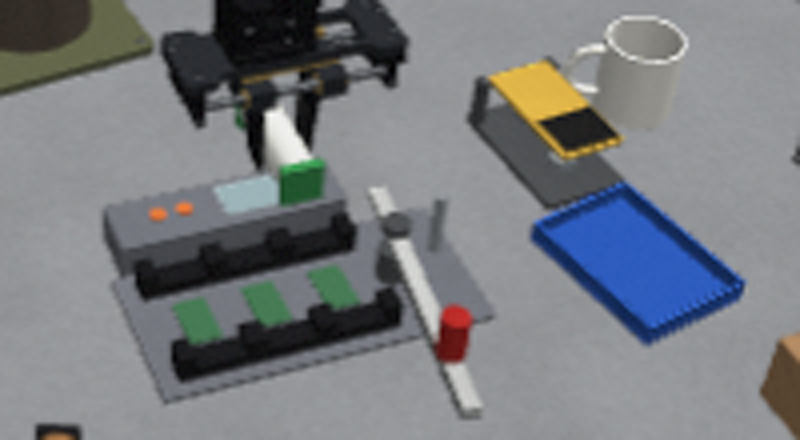

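{"api": "apply_moves", "payload": {
  "moves": [
    [30,35,20,0,0,0.05,255],
    [60,70,40,0,0,0.1,255],
    [85,105,60,0,0,0.15,255],
    [110,140,60,0,0,0.2,255],
    [130,175,60,0,0,0.2,255],
    [150,210,60,0,0,0.2,255],
    [150,230,60,0,0,0.2,255],
    [150,230,60,0,0,0.2,255],
    [150,230,60,0,0,0.2,255],
    [150,230,60,0,0,0.2,255],
    [150,230,60,0,0,0.2,255]
  ]
}}

```text
clock: 10.17
eef_pos: [0.6406, 0.2615, 0.2443]
orientation: [-0.002, -0.039, 0.999, -0.001]
force: [0.1, 0.2, -1.6]
gripper_width: 0.0334
```

Run:
```python
from h import *
w=grab("wrist","w9"); s=status.observe(); print(s["eef_pos"],s["gripper_width"],s["force"],s["qd"].round(3))
```

```text
[0.64091153 0.26135486 0.2452018 ] 0.033582872051706965 [ 0.42175411  0.67679062 -1.89093513] [-0.006 -0.012 -0.012  0.001  0.002  0.001]
```

View pics/w9.png

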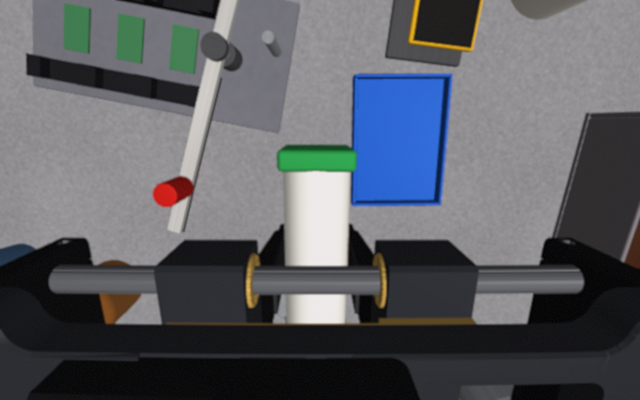

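Run:
```python
from h import *
w=grab("wrist")
a=onz(w,[(353,74),(451,74),(440,204),(352,204)],.022); print(a,a.mean(0)); d=a[3]-a[0]; print(np.linalg.norm(d),np.arctan2(d[1],d[0]),np.linalg.norm(a[1]-a[0]))
b=onz(w,[(474,48),(412,42)],.064); print(b)
```

```text
[[0.51504024 0.29585816 0.022     ]
 [0.50550115 0.40988982 0.022     ]
 [0.66182302 0.4244479  0.022     ]
 [0.67066636 0.31128875 0.022     ]] [0.58825769 0.36037116 0.022     ]
0.15638923809162755 0.09882860038424862 0.11442994516203638
[[0.48609486 0.41213474 0.064     ]
 [0.48608608 0.34794029 0.064     ]]
```

{"api": "apply_moves", "payload": {
  "moves": [
    [-26,40,0,0,0,0.015,255],
    [-52,80,0,0,0,0.015,255],
    [-52,92,-30,0,0,0.015,255],
    [-52,92,-65,0,0,0.015,255],
    [-52,92,-100,0,0,0.015,255],
    [-52,92,-135,0,0,0.015,255],
    [-52,92,-165,0,0,0.015,255],
    [-52,92,-190,0,0,0.015,255],
    [-52,92,-205,0,0,0.015,255],
    [-52,92,-215,0,0,0.015,255],
    [-52,92,-222,0,0,0.015,255],
    [-52,92,-224,0,0,0.015,255],
    [-52,92,-224,0,0,0.015,255]
  ]
}}

```text
clock: 11.35
eef_pos: [0.5904, 0.3549, 0.0237]
orientation: [0.001, -0.047, 0.999, 0.0]
force: [-0.2, 0.3, -1.8]
gripper_width: 0.0333
```

Run:
```python
from h import *
w=grab("wrist","w10"); s=status.observe(); print(s["eef_pos"],s["gripper_width"],s["force"])
f=grab("side","s10"); crop(f,220,80,420,230,4,"s10c")
```

```text
[0.59066771 0.35507038 0.02430829] 0.033286922740304516 [-0.8661558   1.07434552 -2.55771072]
```

View pics/w10.png

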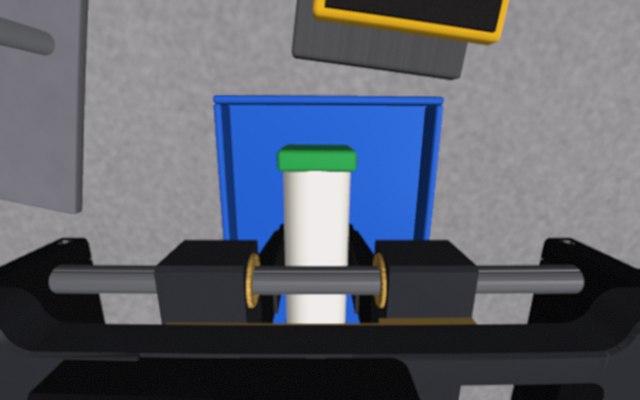

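View pics/s10c.png

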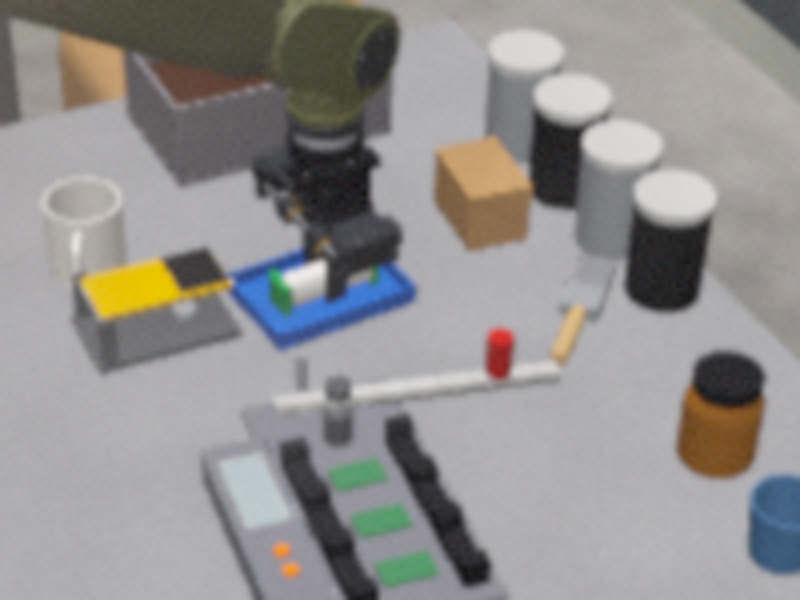

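{"api": "apply_moves", "payload": {
  "moves": [
    [0,0,-1.5,0,0,0,255],
    [0,0,-2,0,0,0,90],
    [0,0,-2,0,0,0,90],
    [0,0,-2,0,0,0,90],
    [0,0,-2,0,0,0,90],
    [0,0,-2,0,0,0,90],
    [0,0,15,0,0,0,90],
    [0,0,45,0,0,0,90],
    [0,0,85,0,0,0,60],
    [0,-10,120,0,0,0,60],
    [0,-40,150,0,0,0,60],
    [0,-75,190,0,0,0,30],
    [0,-110,220,0,0,0,30],
    [0,-150,220,0,0,0,30],
    [0,-190,220,0,0,0,30]
  ]
}}

```text
clock: 12.7
eef_pos: [0.591, 0.1739, 0.247]
orientation: [0.004, -0.048, 0.999, 0.001]
force: [0.7, 0.3, -0.9]
gripper_width: 0.0835
```

Run:
```python
from h import *
w=grab("wrist","w11"); s=status.observe(); print(s["eef_pos"],s["gripper_width"],s["force"])
f=grab("side","s11"); crop(f,220,80,420,230,4,"s11c"); crop(f,280,210,440,330,5,"s11d")
g=grab("scene","c11"); crop(g,170,180,310,300,5,"c11d")
```

```text
[0.5909185  0.1668132  0.24561789] 0.0836865739943852 [ 2.45347041 -2.39218738  0.65085242]
```

View pics/s11c.png

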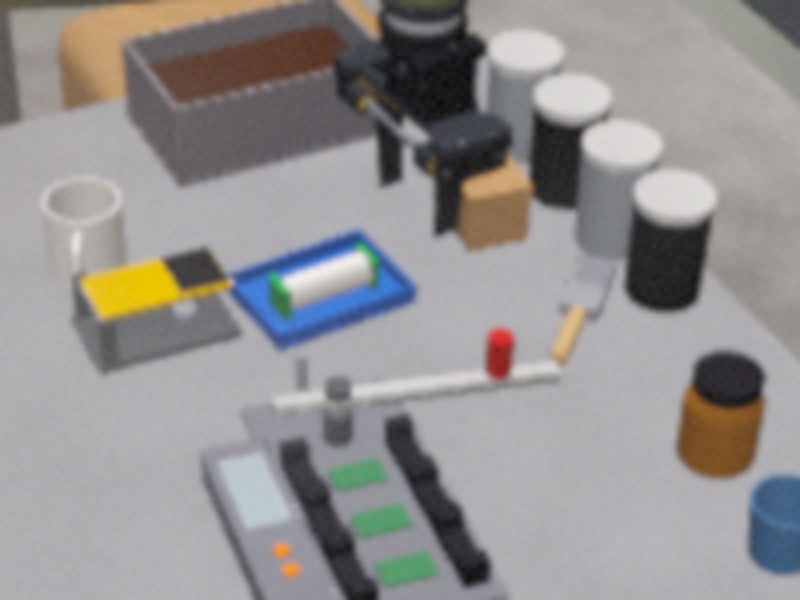

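View pics/s11d.png

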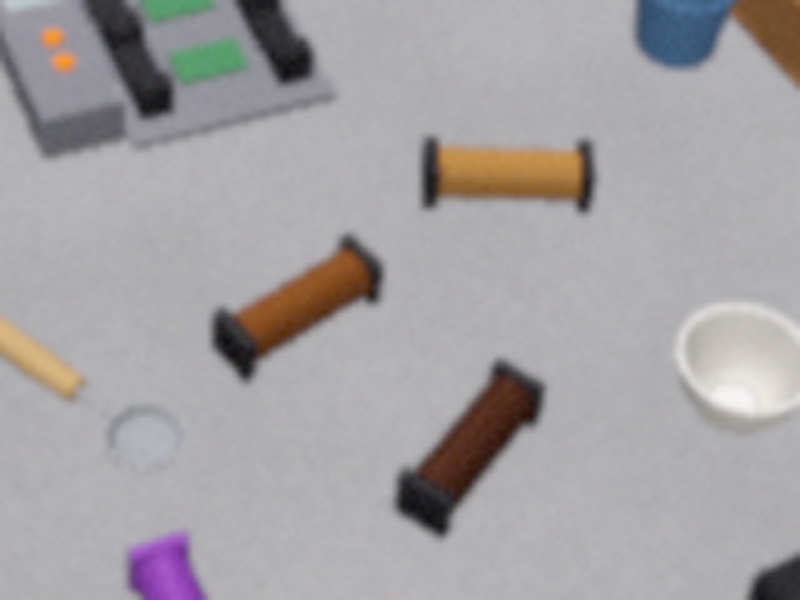

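View pics/c11d.png

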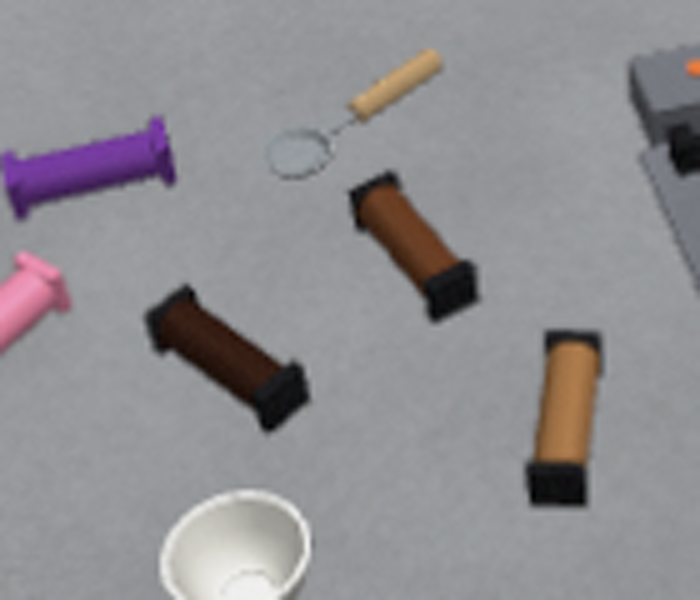

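{"api": "apply_moves", "payload": {
  "moves": [
    [5,-40,10,0,0,0,0],
    [10,-80,20,0,0,0,0],
    [15,-120,30,0,0,0,0],
    [20,-160,40,0,0,0,0],
    [25,-200,50,0,0,0,0],
    [30,-240,60,0,0,0,0],
    [30,-280,70,0,0,0,0],
    [30,-320,80,0,0,0,0],
    [30,-360,90,0,0,0,0],
    [30,-400,90,0,0,0,0],
    [30,-440,90,0,0,0,0],
    [30,-465,90,0,0,0,0],
    [30,-465,90,0,0,0,0],
    [30,-465,90,0,0,0,0],
    [30,-465,90,0,0,0,0]
  ]
}}

```text
clock: 14.1
eef_pos: [0.6201, -0.2891, 0.3315]
orientation: [-0.0, -0.048, 0.999, 0.001]
force: [0.6, 0.2, 1.6]
gripper_width: 0.0949
```

Run:
```python
from h import *
w=grab("wrist","w12"); s=status.observe(); print(s["eef_pos"],s["gripper_width"],s["qd"].round(3),s["joint_positions"].round(3))
```

```text
[ 0.62015406 -0.28870955  0.33181396] 0.0951333435350994 [ 0.007 -0.012  0.001 -0.001 -0.    -0.002] [-5.140e-01  1.570e-01  1.443e+00  1.000e-03  1.543e+00 -2.181e+00]
```

View pics/w12.png

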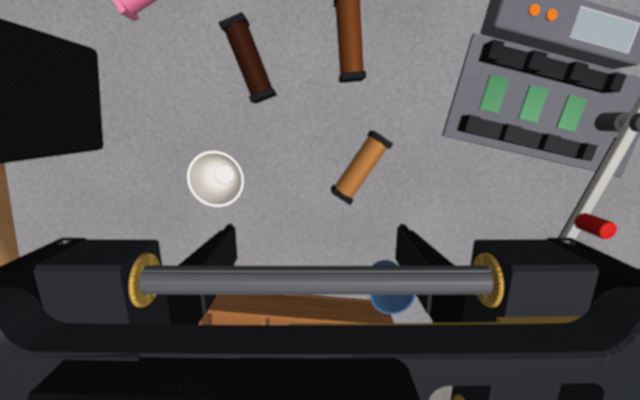

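```bash
cat > seg.py <<'E'
from h import *
def barrels(f,minA=150,zc=.018):
    hsv=cv2.cvtColor(f["image"],cv2.COLOR_BGR2HSV)
    m=((hsv[...,0]>=2)&(hsv[...,0]<=22)&(hsv[...,1]>110)).astype(np.uint8)
    m=cv2.morphologyEx(m,cv2.MORPH_OPEN,np.ones((3,3)))
    n,l,st,ce=cv2.connectedComponentsWithStats(m)
    for i in range(1,n):
        if st[i,4]<minA: continue
        pts=np.argwhere(l==i)[:,::-1].astype(float)
        W=onz(f,pts,zc)[:,:2]; rect=cv2.minAreaRect(W.astype(np.float32)*1000)
        (cx,cy),(a,b),_=rect
        bp=cv2.boxPoints(rect); e=bp[1]-bp[0] if np.linalg.norm(bp[1]-bp[0])>np.linalg.norm(bp[2]-bp[1]) else bp[2]-bp[1]
        ang=np.arctan2(e[1],e[0]); ang=(ang+np.pi/2)%np.pi-np.pi/2
        if 60<max(a,b)<115 and 20<min(a,b)<50:
            v=np.median(hsv[l==i],axis=0)
            print("px",ce[i].round(0),"xy",round(cx,1),round(cy,1),"LxW",round(max(a,b)),round(min(a,b)),"ang",round(ang,3),"hsv",v)
if __name__=="__main__":
    import sys
    for n in sys.argv[1:]:
        print(n); barrels(grab(n))
E
python3 seg.py wrist side scene
```

```text
wrist
px [349.  35.] xy 431.5 -258.1 LxW 95 32 ang 0.211 hsv [ 12. 188. 108.]
px [247.  56.] xy 472.1 -398.3 LxW 96 31 ang 0.452 hsv [  8. 175.  55.]
px [360. 167.] xy 613.7 -220.0 LxW 100 32 ang -0.486 hsv [ 15. 163. 164.]
px [140. 280.] xy 842.5 -565.1 LxW 111 49 ang -0.147 hsv [ 20. 156. 118.]
side
px [381. 244.] xy 613.7 -221.2 LxW 100 36 ang -0.446 hsv [ 16. 155. 174.]
px [341. 270.] xy 439.8 -259.4 LxW 97 34 ang 0.21 hsv [ 13. 186. 129.]
px [375. 297.] xy 484.6 -395.2 LxW 91 29 ang 0.458 hsv [  9. 160.  81.]
scene
px [250. 226.] xy 418.6 -265.2 LxW 93 34 ang 0.19 hsv [ 11. 166. 102.]
px [213. 249.] xy 465.0 -405.9 LxW 93 32 ang 0.444 hsv [  9. 159.  50.]
px [283. 260.] xy 601.9 -216.9 LxW 95 32 ang -0.474 hsv [ 15. 143. 155.]
px [570. 289.] xy 1079.6 518.7 LxW 85 28 ang -0.915 hsv [ 15. 113.  89.]
```

{"api": "apply_moves", "payload": {
  "moves": [
    [-2,20,-30,0,0,-0.11,0],
    [-4,40,-60,0,0,-0.22,0],
    [-6,55,-95,0,0,-0.33,0],
    [-7,68,-130,0,0,-0.44,0],
    [-7,68,-165,0,0,-0.54,0],
    [-7,68,-200,0,0,-0.575,0],
    [-7,68,-230,0,0,-0.575,0],
    [-7,68,-230,0,0,-0.575,0],
    [-7,68,-230,0,0,-0.575,0]
  ]
}}

```text
clock: 15.05
eef_pos: [0.6115, -0.2211, 0.1006]
orientation: [-0.002, 0.238, 0.971, 0.0]
force: [0.3, -0.3, -0.4]
gripper_width: 0.095
```

Run:
```python
from h import *
w=grab("wrist","w13"); s=status.observe(); print(s["eef_pos"],s["gripper_width"],s["qd"].round(3),s["orientation"])
from seg import barrels
barrels(w)
```

```text
[ 0.61321162 -0.22207356  0.10335585] 0.09541694091815485 [-0.006 -0.029 -0.045 -0.002 -0.006 -0.   ] [ 4.57355697e-04  2.37672650e-01  9.71345201e-01 -5.88018167e-05]
px [161.  34.] xy 439.7 -257.0 LxW 70 33 ang 0.185 hsv [ 12. 191. 105.]
px [ 41. 163.] xy 477.3 -397.0 LxW 88 39 ang 0.433 hsv [  8. 181.  51.]
px [316. 210.] xy 614.3 -220.5 LxW 94 32 ang -0.485 hsv [ 15. 166. 160.]
```

View pics/w13.png

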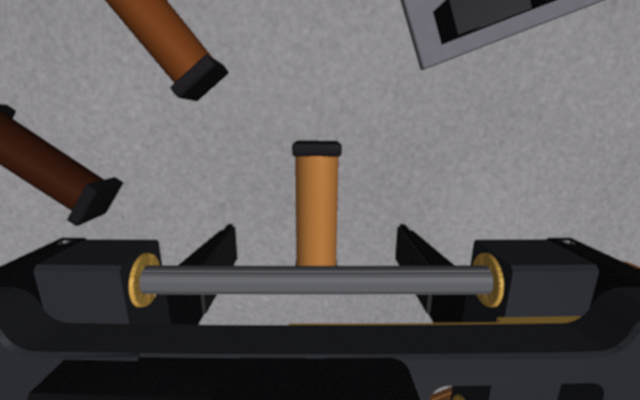

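Aligned with the light barrel (centre column 317). Descending and gripping.

{"api": "apply_moves", "payload": {
  "moves": [
    [0,1,-30,0,0,0,0],
    [0,1,-55,0,0,0,0],
    [0,1,-73,0,0,0,0],
    [0,1,-82,0,0,0,0],
    [0,1,-83,0,0,0,255],
    [0,1,-83,0,0,0,255],
    [0,1,-83,0,0,0,255],
    [0,1,-83,0,0,0,255],
    [0,1,-83,0,0,0,255],
    [0,1,-83,0,0,0,255],
    [0,1,-83,0,0,0,255],
    [0,1,-83,0,0,0,255],
    [0,1,-83,0,0,0,255],
    [0,1,-83,0,0,0,255],
    [0,1,-83,0,0,0,255],
    [0,1,-83,0,0,0,255],
    [0,1,-83,0,0,0,255]
  ],
  "newtons": 40
}}

```text
clock: 16.52
eef_pos: [0.6125, -0.2214, 0.0191]
orientation: [-0.0, 0.238, 0.971, 0.0]
force: [-0.7, 0.1, 0.1]
gripper_width: 0.0334
```

Run:
```python
from h import *
w=grab("wrist","w14"); s=status.observe(); print(s["eef_pos"],s["gripper_width"],s["force"],s["orientation"])
```

```text
[ 0.61251585 -0.22141598  0.01911629] 0.03318949884846104 [ 0.08194724  0.11536186 -0.3275437 ] [-1.09795169e-04  2.38129582e-01  9.71233386e-01  2.66563823e-05]
```

{"api": "apply_moves", "payload": {
  "moves": [
    [0,0,20,0,0,0,255],
    [0,0,55,0,0,0,255],
    [-15,25,90,0,0,0.08,255],
    [-35,55,120,0,0,0.16,255],
    [-58,87,120,0,0,0.24,255],
    [-80,120,120,0,0,0.32,255],
    [-103,153,120,0,0,0.365,255],
    [-120,178,120,0,0,0.365,255],
    [-128,190,120,0,0,0.365,255],
    [-128,190,120,0,0,0.365,255],
    [-128,190,120,0,0,0.365,255],
    [-128,190,120,0,0,0.365,255]
  ]
}}

```text
clock: 17.57
eef_pos: [0.4854, -0.0322, 0.1394]
orientation: [0.0, 0.058, 0.998, -0.0]
force: [0.2, 0.4, -1.7]
gripper_width: 0.033
```

Run:
```python
from h import *
w=grab("wrist","w15"); s=status.observe(); print(s["eef_pos"],s["gripper_width"],s["force"],s["orientation"])
```

```text
[ 0.48543832 -0.03241208  0.13934513] 0.033425341689139014 [ 0.27945687 -0.23030738 -2.15816803] [ 2.56378790e-04  5.83541507e-02  9.98295883e-01 -2.41099076e-04]
```

View pics/w15.png

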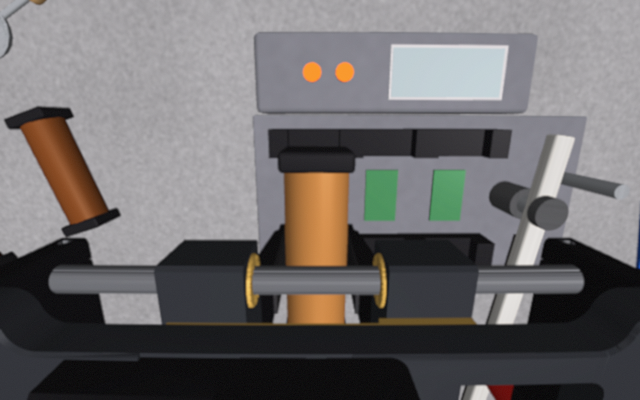

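{"api": "apply_moves", "payload": {
  "moves": [
    [-1,1,-25,0,0,0,255],
    [-1,1,-50,0,0,0,255],
    [-1,1,-72,0,0,0,255],
    [-1,1,-84,0,0,0,255],
    [-1,1,-92,0,0,0,255],
    [-1,1,-97,0,0,0,255],
    [-1,1,-98,0,0,0,255],
    [-1,1,-98,0,0,0,255]
  ]
}}

```text
clock: 18.28
eef_pos: [0.4845, -0.0308, 0.042]
orientation: [0.001, 0.058, 0.998, -0.0]
force: [0.1, -0.2, -2.4]
gripper_width: 0.0335
```

Run:
```python
from h import *
w=grab("wrist","w16"); s=status.observe(); print(s["eef_pos"],s["gripper_width"],s["force"],s["orientation"])
g=grab("scene","c16"); crop(g,270,160,410,250,5,"c16d")
```

```text
[ 0.4846216  -0.03072862  0.04224928] 0.032934075960685 [-0.63988506 -1.13430364 -1.86740851] [ 9.66765940e-04  5.79439719e-02  9.98319359e-01 -1.36341296e-04]
```

View pics/w16.png

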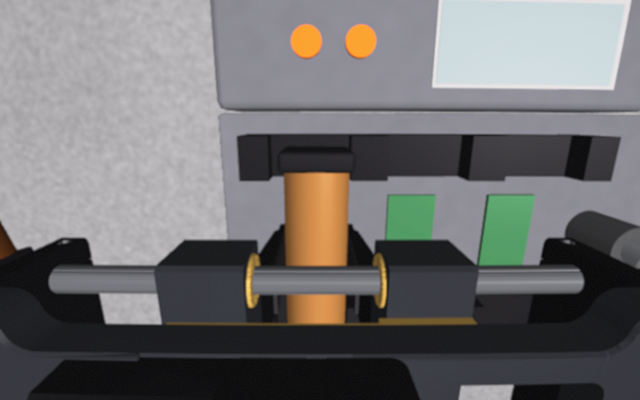

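View pics/c16d.png

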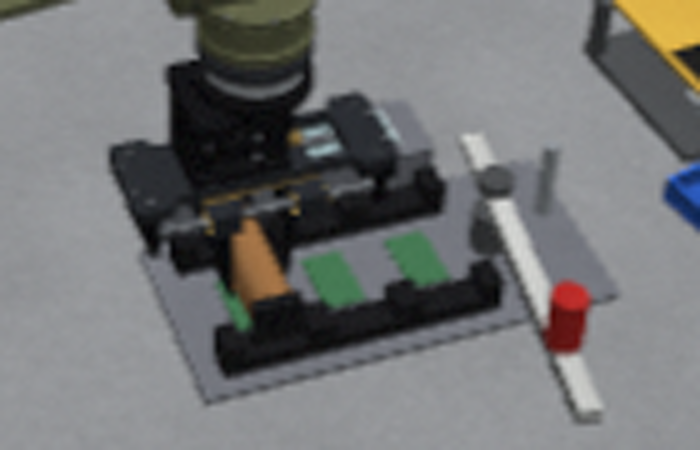

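{"api": "apply_moves", "payload": {
  "moves": [
    [0,0,-1.5,0,0,0,255],
    [0,0,-1.5,0,0,0,115],
    [0,0,-1.5,0,0,0,115],
    [0,0,-1.5,0,0,0,115],
    [0,0,-1.5,0,0,0,115],
    [0,0,15,0,0,0,115],
    [0,0,45,0,0,0,115],
    [0,0,85,0,0,0,60],
    [-5,-30,110,0,0,0,0],
    [-11,-65,130,0,0,0.08,0],
    [-16,-100,130,0,0,0.16,0],
    [-22,-135,130,0,0,0.24,0],
    [-28,-170,130,0,0,0.315,0],
    [-35,-205,130,0,0,0.315,0],
    [-35,-220,130,0,0,0.315,0],
    [-35,-220,130,0,0,0.315,0],
    [-35,-220,130,0,0,0.315,0],
    [-35,-220,130,0,0,0.315,0]
  ]
}}

```text
clock: 19.88
eef_pos: [0.4487, -0.2494, 0.1709]
orientation: [-0.0, -0.1, 0.995, 0.0]
force: [0.5, 0.8, -0.5]
gripper_width: 0.095
```

Run:
```python
from h import *
w=grab("wrist","w17"); s=status.observe(); print(s["eef_pos"],s["gripper_width"],s["qd"].round(3),s["orientation"])
from seg import barrels
barrels(w)
print("held yaw", 2*np.arctan2(s["orientation"][2],s["orientation"][1]))
g=grab("scene","c17"); crop(g,270,160,410,250,5,"c17d")
barrels(grab("side"))
```

```text
[ 0.44878495 -0.24914182  0.17090478] 0.09510995596179092 [ 0.011 -0.005  0.001 -0.004  0.    -0.004] [-1.18405616e-04 -1.00093247e-01  9.94977974e-01  3.98152113e-04]
px [309. 174.] xy 436.8 -257.5 LxW 99 32 ang 0.191 hsv [ 12. 188. 112.]
px [169. 187.] xy 477.5 -397.0 LxW 98 35 ang 0.45 hsv [  8. 173.  58.]
px [140. 280.] xy 589.6 -419.4 LxW 73 33 ang -0.043 hsv [ 20. 156. 121.]
px [492. 280.] xy 512.1 -34.9 LxW 73 33 ang 0.443 hsv [ 20. 155.  85.]
held yaw 3.3421149468631635
px [319. 215.] xy 486.6 -10.0 LxW 78 43 ang -0.101 hsv [ 16. 157. 156.]
px [341. 270.] xy 439.8 -259.4 LxW 97 34 ang 0.21 hsv [ 13. 186. 127.]
px [376. 297.] xy 484.4 -395.3 LxW 91 29 ang 0.458 hsv [  8.  159.   79.5]
```

View pics/w17.png

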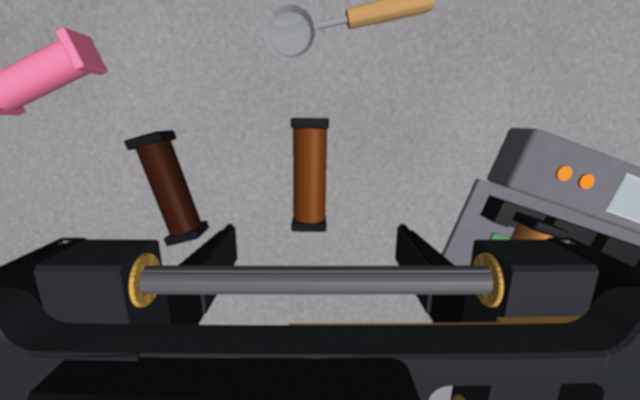

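View pics/c17d.png

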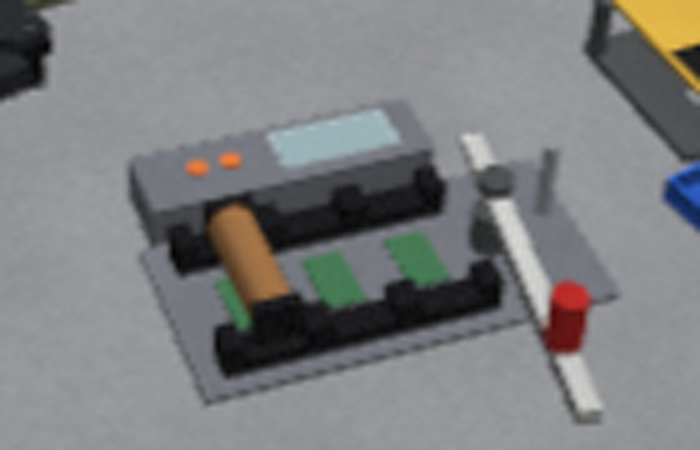

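{"api": "apply_moves", "payload": {
  "moves": [
    [-6,-4,-30,0,0,0,0],
    [-12,-8.3,-65,0,0,0,0],
    [-12,-8.3,-100,0,0,0,0],
    [-12,-8.3,-128,0,0,0,0],
    [-12,-8.3,-145,0,0,0,0],
    [-12,-8.3,-152,0,0,0,0],
    [-12,-8.3,-152,0,0,0,255],
    [-12,-8.3,-152,0,0,0,255],
    [-12,-8.3,-152,0,0,0,255],
    [-12,-8.3,-152,0,0,0,255],
    [-12,-8.3,-152,0,0,0,255],
    [-12,-8.3,-152,0,0,0,255],
    [-12,-8.3,-152,0,0,0,255],
    [-12,-8.3,-152,0,0,0,255],
    [-12,-8.3,-152,0,0,0,255],
    [-12,-8.3,-152,0,0,0,255],
    [-12,-8.3,-152,0,0,0,255],
    [-12,-8.3,-152,0,0,0,255],
    [-12,-8.3,-152,0,0,0,255]
  ],
  "newtons": 40
}}

```text
clock: 21.62
eef_pos: [0.4365, -0.2587, 0.0192]
orientation: [-0.0, -0.099, 0.995, 0.0]
force: [-0.2, 0.9, 0.6]
gripper_width: 0.0332
```

{"api": "apply_moves", "payload": {
  "moves": [
    [0,0,20,0,0,0,255],
    [0,0,55,0,0,0,255],
    [5,20,95,0,0,0,255],
    [12,55,125,0,0,-0.08,255],
    [19,90,125,0,0,-0.16,255],
    [25,125,125,0,0,-0.24,255],
    [32,160,125,0,0,-0.313,255],
    [39,195,125,0,0,-0.313,255],
    [46,230,125,0,0,-0.313,255],
    [52,265,125,0,0,-0.313,255],
    [55.5,285,125,0,0,-0.313,255],
    [55.5,290.5,125,0,0,-0.313,255],
    [55.5,290.5,125,0,0,-0.313,255],
    [55.5,290.5,125,0,0,-0.313,255],
    [55.5,290.5,125,0,0,-0.313,255]
  ]
}}

```text
clock: 22.87
eef_pos: [0.4918, 0.0307, 0.1438]
orientation: [-0.0, 0.057, 0.998, -0.0]
force: [0.3, -0.5, -2.2]
gripper_width: 0.0331
```

Run:
```python
from h import *
w=grab("wrist","w18"); s=status.observe(); print(s["eef_pos"],s["gripper_width"],s["qd"].round(3),s["orientation"])
```

```text
[0.49188981 0.03059637 0.14396645] 0.0334388177678332 [-0.004 -0.001 -0.002  0.     0.002  0.002] [-1.94924955e-04  5.76807894e-02  9.98335041e-01 -1.84474125e-04]
```

View pics/w18.png

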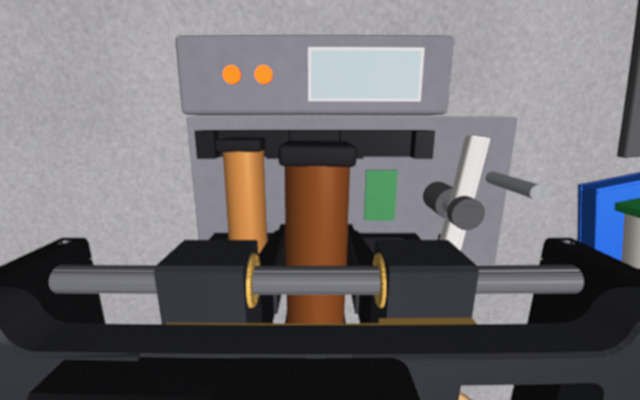

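{"api": "apply_moves", "payload": {
  "moves": [
    [2.5,1,-25,0,0,0,255],
    [2.5,1,-50,0,0,0,255],
    [2.5,1,-74,0,0,0,255],
    [2.5,1,-88,0,0,0,255],
    [2.5,1,-96,0,0,0,255],
    [2.5,1,-101,0,0,0,255],
    [2.5,1,-102,0,0,0,255],
    [2.5,1,-102,0,0,0,255]
  ]
}}

```text
clock: 23.58
eef_pos: [0.4952, 0.0323, 0.0428]
orientation: [0.001, 0.057, 0.998, -0.0]
force: [-0.1, 0.1, -1.3]
gripper_width: 0.0332
```

Run:
```python
from h import *
w=grab("wrist","w19"); s=status.observe(); print(s["eef_pos"],s["gripper_width"],s["force"],s["orientation"])
```

```text
[0.49546747 0.03238156 0.04325122] 0.033597518842899986 [-0.3104114  -0.49227254 -2.33628097] [ 8.95244221e-04  5.70522276e-02  9.98370791e-01 -7.91750538e-05]
```

View pics/w19.png

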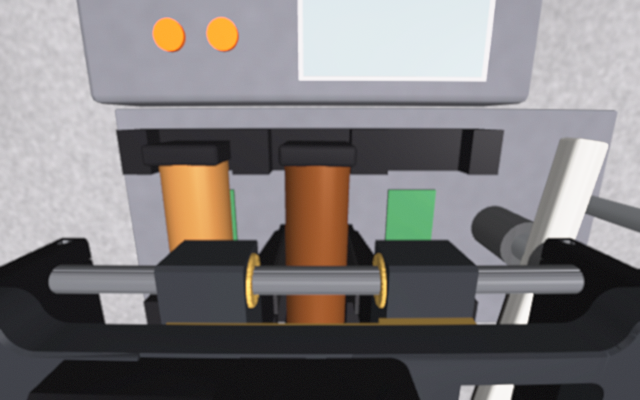

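{"api": "apply_moves", "payload": {
  "moves": [
    [0,0,-2,0,0,0,255],
    [0,0,-2,0,0,0,115],
    [0,0,-2,0,0,0,115],
    [0,0,-2,0,0,0,115],
    [0,0,-2,0,0,0,115],
    [0,0,15,0,0,0,115],
    [0,0,45,0,0,0,115],
    [0,0,85,0,0,0,60],
    [0,-30,115,0,0,0,0],
    [0,-70,135,0,0,0.06,0],
    [0,-110,135,0,0,0.14,0],
    [0,-150,135,0,0,0.22,0],
    [0,-190,135,0,0,0.3,0],
    [0,-230,135,0,0,0.38,0],
    [0,-270,135,0,0,0.46,0],
    [0,-310,135,0,0,0.515,0],
    [0,-350,135,0,0,0.515,0],
    [0,-390,135,0,0,0.515,0],
    [0,-417,135,0,0,0.515,0],
    [0,-417,135,0,0,0.515,0]
  ]
}}

```text
clock: 25.3
eef_pos: [0.494, -0.3891, 0.1774]
orientation: [0.0, -0.197, 0.98, -0.001]
force: [-0.1, 0.4, -0.8]
gripper_width: 0.0951
```

{"api": "apply_moves", "payload": {
  "moves": [
    [0,0,0,0,0,0,0],
    [0,0,0,0,0,0,0],
    [0,0,0,0,0,0,0]
  ]
}}

```text
clock: 25.55
eef_pos: [0.4947, -0.3829, 0.1771]
orientation: [-0.0, -0.2, 0.98, 0.0]
force: [0.3, -0.1, 0.2]
gripper_width: 0.0951
```

Run:
```python
from h import *
w=grab("wrist","w20"); s=status.observe(); print(s["eef_pos"],s["gripper_width"],s["qd"].round(3),s["orientation"],s["joint_positions"].round(3))
from seg import barrels
barrels(w)
print("held yaw", 2*np.arctan2(s["orientation"][2],s["orientation"][1])-np.pi)
g=grab("scene","c20"); crop(g,270,160,410,250,5,"c20d")
barrels(grab("side"))
```

```text
[ 0.49483935 -0.38283751  0.17723108] 0.0949466964258171 [ 0.    -0.003  0.    -0.001 -0.002 -0.001] [ 2.40223530e-05 -2.00033975e-01  9.79788953e-01  1.25122449e-04] [-0.744  0.108  1.756  0.     1.278 -2.718]
px [309. 167.] xy 478.1 -396.1 LxW 98 30 ang 0.457 hsv [  8. 175.  52.]
px [140. 280.] xy 672.2 -523.6 LxW 74 33 ang 0.16 hsv [ 20. 157. 109.]
px [492. 280.] xy 515.5 -155.3 LxW 75 33 ang 0.646 hsv [ 20. 157.  78.]
held yaw 0.40278519594062967
px [316. 202.] xy 506.9 55.8 LxW 99 48 ang -0.144 hsv [ 13.  176.5 118. ]
px [375. 297.] xy 484.7 -395.2 LxW 91 29 ang 0.466 hsv [  9. 159.  81.]
```

View pics/w20.png

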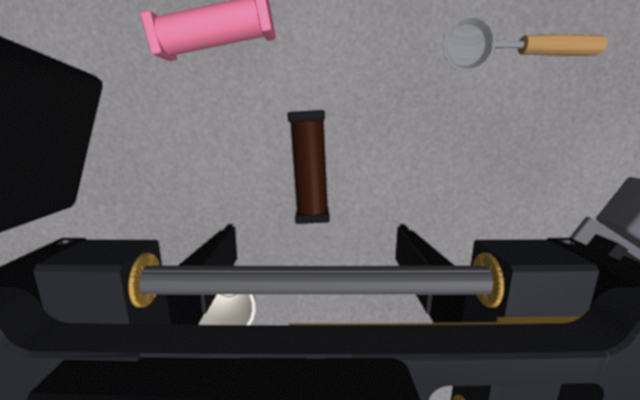

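View pics/c20d.png

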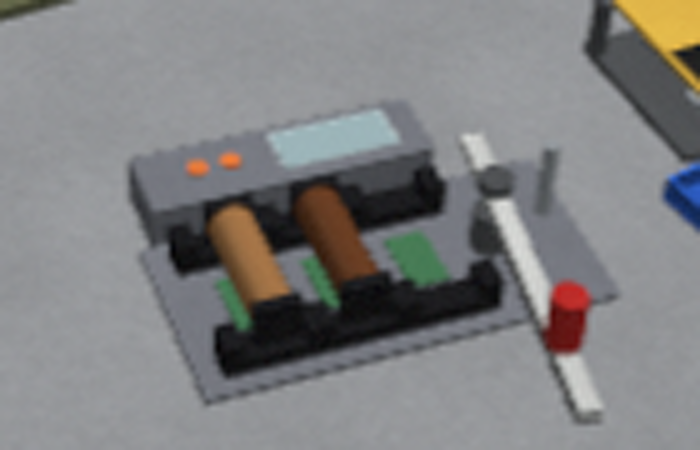

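{"api": "apply_moves", "payload": {
  "moves": [
    [-8,-7,-30,0,0,0.02,0],
    [-17,-13,-65,0,0,0.02,0],
    [-17,-13,-100,0,0,0.02,0],
    [-17,-13,-130,0,0,0.02,0],
    [-17,-13,-150,0,0,0.02,0],
    [-17,-13,-158,0,0,0.02,0],
    [-17,-13,-158,0,0,0.02,255],
    [-17,-13,-158,0,0,0.02,255],
    [-17,-13,-158,0,0,0.02,255],
    [-17,-13,-158,0,0,0.02,255],
    [-17,-13,-158,0,0,0.02,255],
    [-17,-13,-158,0,0,0.02,255],
    [-17,-13,-158,0,0,0.02,255],
    [-17,-13,-158,0,0,0.02,255],
    [-17,-13,-158,0,0,0.02,255],
    [-17,-13,-158,0,0,0.02,255],
    [-17,-13,-158,0,0,0.02,255],
    [-17,-13,-158,0,0,0.02,255],
    [-17,-13,-158,0,0,0.02,255]
  ],
  "newtons": 40
}}

```text
clock: 27.28
eef_pos: [0.4775, -0.3973, 0.0192]
orientation: [-0.0, -0.209, 0.978, -0.0]
force: [0.0, -0.3, 1.1]
gripper_width: 0.0332
```

{"api": "apply_moves", "payload": {
  "moves": [
    [0,0,20,0,0,0,255],
    [0,0,55,0,0,0,255],
    [0,25,95,0,0,0,255],
    [3,60,125,0,0,-0.08,255],
    [5,95,125,0,0,-0.16,255],
    [7,130,125,0,0,-0.24,255],
    [9,165,125,0,0,-0.32,255],
    [11,200,125,0,0,-0.4,255],
    [13,235,125,0,0,-0.48,255],
    [15,270,125,0,0,-0.536,255],
    [17,305,125,0,0,-0.536,255],
    [18,340,125,0,0,-0.536,255],
    [20,375,125,0,0,-0.536,255],
    [22,410,125,0,0,-0.536,255],
    [22,440,125,0,0,-0.536,255],
    [22,470,125,0,0,-0.536,255],
    [22,488,125,0,0,-0.536,255],
    [22,493,125,0,0,-0.536,255],
    [22,493,125,0,0,-0.536,255],
    [22,493,125,0,0,-0.536,255]
  ]
}}

```text
clock: 28.95
eef_pos: [0.4992, 0.0954, 0.1437]
orientation: [-0.0, 0.057, 0.998, -0.0]
force: [0.3, 0.3, -1.9]
gripper_width: 0.0332
```

Run:
```python
from h import *
w=grab("wrist","w21"); s=status.observe(); print(s["eef_pos"],s["gripper_width"],s["qd"].round(3),s["orientation"])
```

```text
[0.49934552 0.09495982 0.14374159] 0.03319136682459369 [-0.012 -0.002 -0.003  0.002 -0.     0.002] [-3.76707562e-04  5.76349851e-02  9.98337606e-01 -3.02960697e-04]
```

View pics/w21.png

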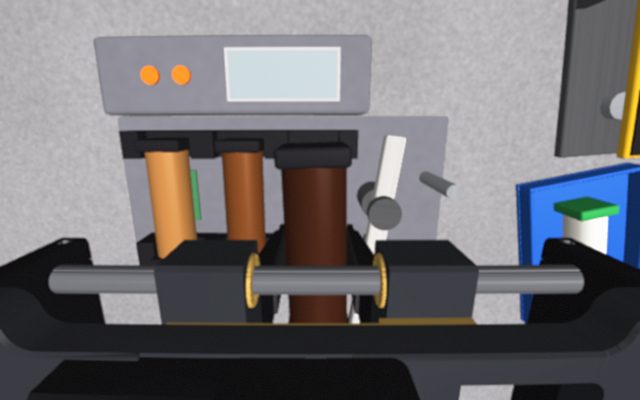

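{"api": "apply_moves", "payload": {
  "moves": [
    [2.5,0.3,-25,0,0,0,255],
    [2.5,0.3,-50,0,0,0,255],
    [2.5,0.3,-74,0,0,0,255],
    [2.5,0.3,-88,0,0,0,255],
    [2.5,0.3,-96,0,0,0,255],
    [2.5,0.3,-101,0,0,0,255],
    [2.5,0.3,-102,0,0,0,255],
    [2.5,0.3,-102,0,0,0,255]
  ]
}}

```text
clock: 29.67
eef_pos: [0.5023, 0.0954, 0.0426]
orientation: [0.0, 0.058, 0.998, -0.0]
force: [-1.1, -1.8, -3.8]
gripper_width: 0.0334
```

Run:
```python
from h import *
w=grab("wrist","w22"); s=status.observe(); print(s["eef_pos"],s["gripper_width"],s["force"],s["orientation"])
g=grab("scene","c22"); crop(g,270,160,410,250,5,"c22d")
```

```text
[0.50239147 0.09535577 0.04283079] 0.03316893433645525 [-1.10428942 -2.65762006 -3.75670469] [ 1.74790913e-04  5.75776599e-02  9.98340897e-01 -4.85715582e-04]
```

View pics/w22.png

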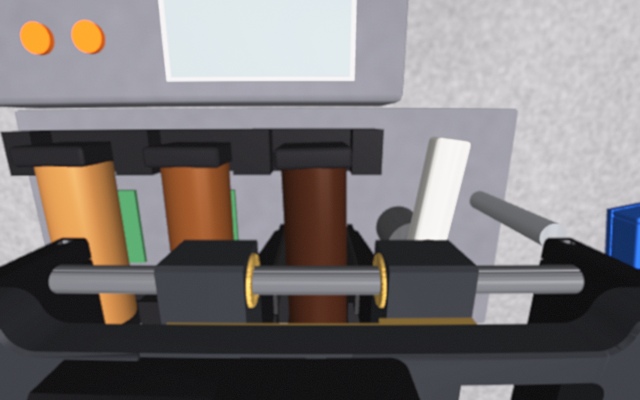

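View pics/c22d.png

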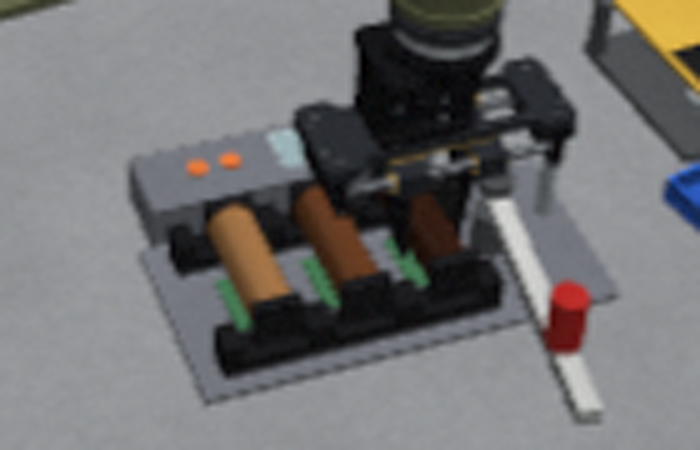

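{"api": "apply_moves", "payload": {
  "moves": [
    [0,0,-2,0,0,0,255],
    [0,0,-2,0,0,0,128],
    [0,0,-2,0,0,0,128],
    [0,0,-2,0,0,0,128],
    [0,0,-2,0,0,0,128],
    [0,0,-2,0,0,0,128],
    [0,0,15,0,0,0,128],
    [0,0,45,0,0,0,128],
    [0,0,85,0,0,0,100],
    [20,-15,125,0,0,0,60],
    [40,-30,165,0,0,0,60],
    [60,-45,205,0,0,0,60],
    [68,-45,245,0,0,0,60],
    [68,-45,255,0,0,0,60],
    [68,-45,255,0,0,0,60],
    [68,-45,255,0,0,0,60]
  ]
}}

```text
clock: 31.1
eef_pos: [0.5712, 0.051, 0.2995]
orientation: [0.002, 0.057, 0.998, 0.0]
force: [0.1, 0.2, -0.6]
gripper_width: 0.0725
```

Run:
```python
from h import *
w=grab("wrist","w23"); s=status.observe(); print(s["eef_pos"],s["gripper_width"],s["qd"].round(3));crop(w,180,0,460,240,2.8,"w23c")
g=grab("scene","c23"); crop(g,270,160,410,250,5,"c23d")
```

```text
[0.57008068 0.05116967 0.29710696] 0.07244069991967471 [ 0.004  0.014  0.051 -0.002  0.001  0.001]
```

View pics/w23c.png

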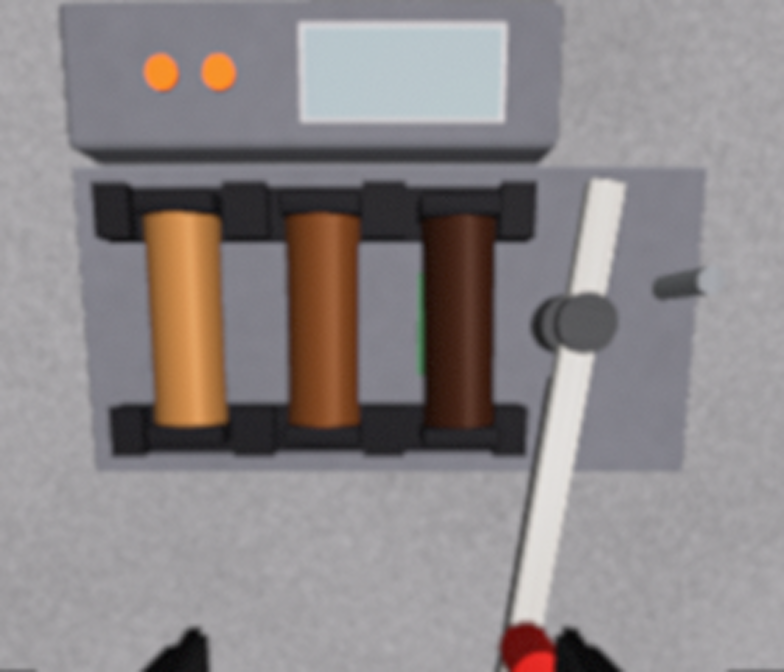

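View pics/c23d.png

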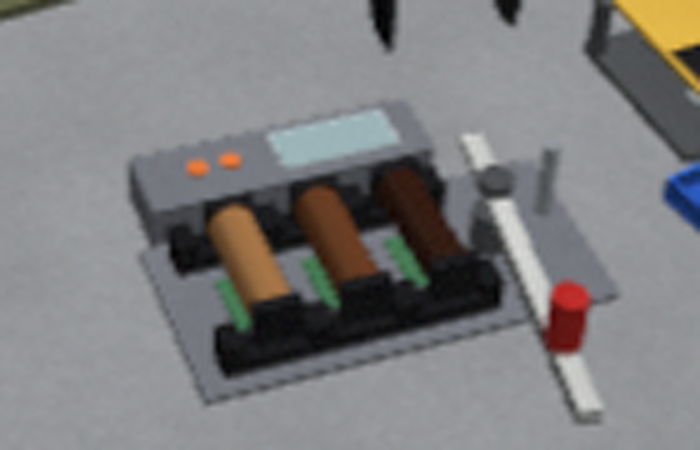

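{"api": "apply_moves", "payload": {
  "moves": [
    [27,20,-10,0,0,0,60],
    [54,40,-30,0,0,0,60],
    [81,61,-60,0,0,0,60],
    [81,61,-95,0,0,0,60],
    [81,61,-130,0,0,0,60],
    [81,61,-165,0,0,0,60],
    [81,61,-190,0,0,0,60],
    [81,61,-205,0,0,0,60],
    [81,61,-208,0,0,0,60],
    [81,61,-208,0,0,0,255],
    [81,61,-208,0,0,0,255],
    [81,61,-208,0,0,0,255],
    [81,61,-208,0,0,0,255],
    [81,61,-208,0,0,0,255],
    [81,61,-208,0,0,0,255],
    [81,61,-208,0,0,0,255],
    [81,61,-208,0,0,0,255],
    [81,61,-208,0,0,0,255],
    [81,61,-208,0,0,0,255],
    [81,61,-208,0,0,0,255]
  ],
  "newtons": 40
}}

```text
clock: 32.87
eef_pos: [0.6513, 0.112, 0.0894]
orientation: [0.0, 0.057, 0.998, 0.0]
force: [-0.1, -0.8, 0.6]
gripper_width: 0.0252
```

Run:
```python
from h import *
w=grab("wrist","w24"); s=status.observe(); print(s["eef_pos"],s["gripper_width"],s["force"],s["orientation"])
```

```text
[0.65130929 0.1119893  0.08935913] 0.025762347961800994 [ 0.67510706 -1.40418359  0.11301618] [ 2.42966806e-04  5.73891032e-02  9.98351858e-01 -9.05140390e-06]
```

View pics/w24.png

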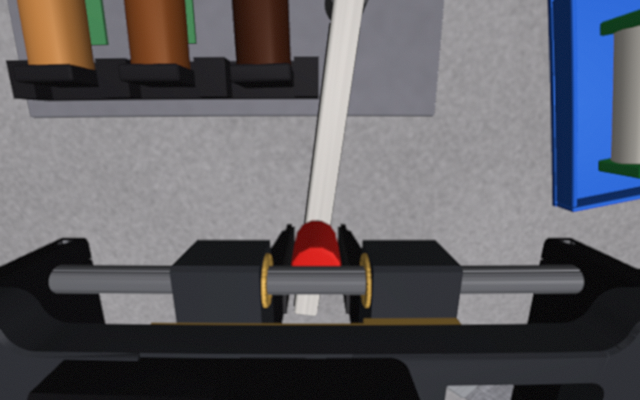

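Run:
```python
import numpy as np
k=np.array([.6513,.1120]); piv=np.array([.5043,.1505]); a0=np.arctan2(k[0]-piv[0],-(k[1]-piv[1])); r=np.hypot(*(k-piv)); print(a0,r)
for i in range(1,16):
    d=(-.095-a0)*i/15; a=a0+d; q=piv+r*np.array([np.sin(a),-np.cos(a)])-k; print((q*1e3).round(1),round(d,3))
```

```text
1.3146449442292933 0.1519580534226469
[ -4.3 -13.6] -0.094
[ -9.8 -26.8] -0.188
[-16.5 -39.4] -0.282
[-24.4 -51.3] -0.376
[-33.4 -62.4] -0.47
[-43.3 -72.6] -0.564
[-54.2 -81.8] -0.658
[-65.9 -90. ] -0.752
[-78.3 -97.1] -0.846
[ -91.4 -102.9] -0.94
[-104.9 -107.5] -1.034
[-118.8 -110.8] -1.128
[-132.9 -112.8] -1.222
[-147.2 -113.5] -1.316
[-161.4 -112.8] -1.41
```

{"api": "apply_moves", "payload": {
  "moves": [
    [0,0,10,0,0,0,255],
    [0,0,20,0,0,0,255],
    [0,0,30,0,0,0,255],
    [0,0,40,0,0,0,255],
    [0,0,45,0,0,0,255],
    [0,0,45,0,0,0,255],
    [0,0,45,0,0,0,255]
  ]
}}

```text
clock: 33.5
eef_pos: [0.6501, 0.1122, 0.1343]
orientation: [-0.001, 0.057, 0.998, -0.0]
force: [-4.2, 0.4, -7.1]
gripper_width: 0.0257
```

{"api": "apply_moves", "payload": {
  "moves": [
    [-4.3,-13.6,0,0,0,-0.094,255],
    [-9.8,-26.8,0,0,0,-0.188,255],
    [-16.5,-39.4,0,0,0,-0.282,255],
    [-24.4,-51.3,0,0,0,-0.376,255],
    [-33.4,-62.4,0,0,0,-0.47,255],
    [-43.3,-72.6,0,0,0,-0.564,255],
    [-54.2,-81.8,0,0,0,-0.658,255],
    [-65.9,-90,0,0,0,-0.752,255],
    [-78.3,-97.1,0,0,0,-0.846,255],
    [-91.4,-102.9,0,0,0,-0.94,255],
    [-104.9,-107.5,0,0,0,-1.034,255],
    [-118.8,-110.8,0,0,0,-1.128,255],
    [-132.9,-112.8,0,0,0,-1.222,255],
    [-147.2,-113.5,0,0,0,-1.316,255],
    [-155,-113.3,0,0,0,-1.37,255],
    [-158,-113,0,0,0,-1.39,255],
    [-158,-113,0,0,0,-1.39,255],
    [-158,-113,0,0,0,-1.39,255]
  ]
}}

```text
clock: 35.0
eef_pos: [0.4939, -0.0001, 0.1348]
orientation: [0.0, 0.683, 0.73, 0.002]
force: [1.7, 5.2, -7.7]
gripper_width: 0.0256
```

Run:
```python
from h import *
w=grab("wrist","w25"); s=status.observe(); print(s["eef_pos"],s["gripper_width"],s["force"],s["orientation"])
```

```text
[ 4.93982305e-01 -1.54314477e-04  1.34794314e-01] 0.025354752263311037 [ 1.03506323  4.83162449 -8.48151507] [2.20278240e-04 6.83254036e-01 7.30179149e-01 1.51132566e-03]
```

View pics/w25.png

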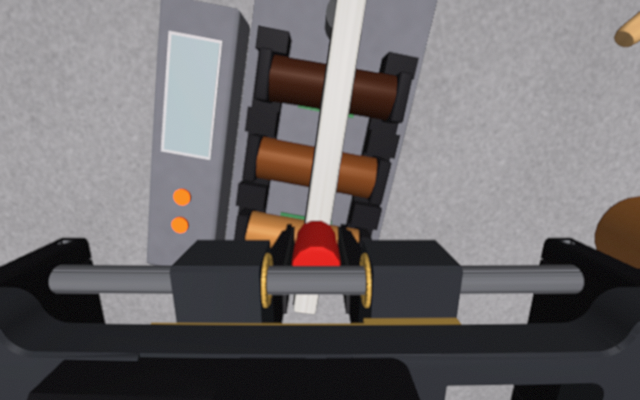

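{"api": "apply_moves", "payload": {
  "moves": [
    [-2,1,0,0,0,-0.01,255],
    [-4,1,0,0,0,-0.03,255],
    [-5,1,0,0,0,-0.03,255],
    [-5,1,0,0,0,-0.03,255],
    [-5,1,0,0,0,-0.03,255]
  ]
}}

```text
clock: 35.47
eef_pos: [0.4887, 0.0004, 0.1345]
orientation: [0.0, 0.694, 0.72, 0.001]
force: [4.4, 4.4, -8.1]
gripper_width: 0.0252
```

{"api": "apply_moves", "payload": {
  "moves": [
    [-1,0.5,0,0,0,0,255],
    [-2,0.5,0,0,0,0,255],
    [-2,0.5,0,0,0,0,255],
    [-2,0.5,0,0,0,0,255]
  ]
}}

```text
clock: 35.8
eef_pos: [0.4874, 0.0006, 0.135]
orientation: [0.001, 0.695, 0.719, 0.001]
force: [5.0, 3.1, -7.6]
gripper_width: 0.0259
```

Run:
```python
from h import *
w=grab("wrist","w26"); s=status.observe(); print(s["eef_pos"],s["gripper_width"],s["force"],s["orientation"]); crop(w,200,0,450,240,2.5,"w26c")
```

```text
[0.48743535 0.00058541 0.13496858] 0.02551933239020286 [ 4.09270683  3.25352356 -7.65203968] [0.00120863 0.69467819 0.71931817 0.00145645]
```

View pics/w26c.png

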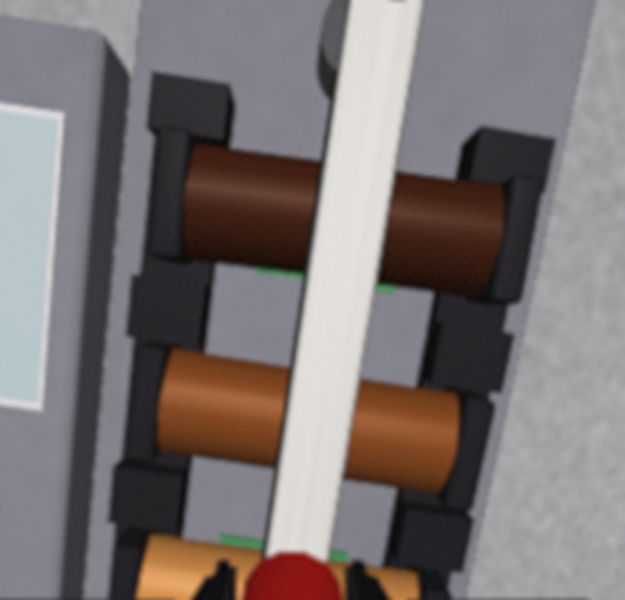

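{"api": "apply_moves", "payload": {
  "moves": [
    [0,0,-8,0,0,0,255],
    [0,0,-16,0,0,0,255],
    [0,0,-22,0,0,0,255],
    [0,0,-28,0,0,0,255],
    [0,0,-33,0,0,0,255],
    [0,0,-37,0,0,0,255],
    [0,0,-40,0,0,0,255],
    [0,0,-41,0,0,0,255],
    [0,0,-41,0,0,0,255]
  ]
}}

```text
clock: 36.6
eef_pos: [0.4875, 0.0002, 0.0967]
orientation: [0.001, 0.694, 0.72, 0.0]
force: [-4.3, 1.2, 13.2]
gripper_width: 0.0254
```

Run:
```python
from h import *
w=grab("wrist","w27"); s=status.observe(); print(s["eef_pos"],s["gripper_width"],s["force"],s["orientation"])
g=grab("scene","c27"); crop(g,270,160,410,250,5,"c27d")
```

```text
[4.87452906e-01 2.18941937e-04 9.67387521e-02] 0.025396156475246054 [-4.75265858  2.2658208  13.8152174 ] [6.71449605e-04 6.93989821e-01 7.19984447e-01 2.71138162e-04]
```

View pics/c27d.png

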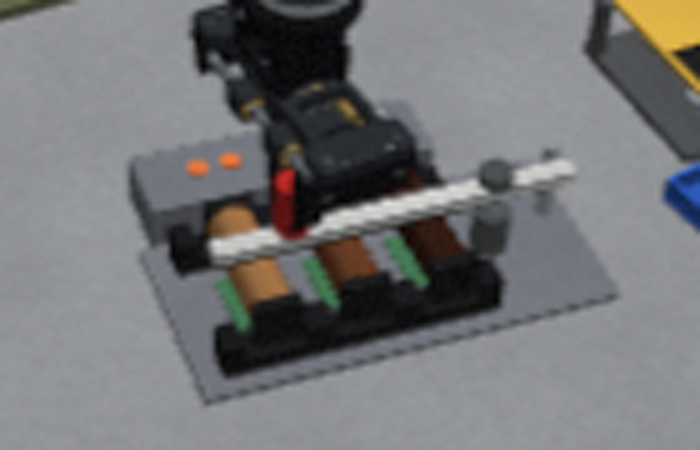

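{"api": "apply_moves", "payload": {
  "moves": [
    [0,0,1,0,0,0,255],
    [0,0,1,0,0,0,110],
    [0,0,1,0,0,0,110],
    [0,0,1,0,0,0,110],
    [0,0,1,0,0,0,110],
    [0,0,1,0,0,0,110],
    [0,0,10,0,0,0,90],
    [0,0,35,0,0,0,90],
    [0,0,75,0,0,0,90],
    [0,0,115,0,0,0,90],
    [0,0,155,0,0,0,90],
    [0,0,195,0,0,0,90],
    [0,0,210,0,0,0,90],
    [0,0,210,0,0,0,90],
    [0,0,210,0,0,0,90],
    [0,0,210,0,0,0,90]
  ]
}}

```text
clock: 38.03
eef_pos: [0.4853, 0.0006, 0.3016]
orientation: [-0.001, 0.694, 0.72, -0.001]
force: [-0.3, 0.4, -1.0]
gripper_width: 0.0615
```

Run:
```python
from h import *
w=grab("wrist","w28"); s=status.observe(); print(s["eef_pos"],s["gripper_width"],s["force"],s["orientation"],s["qd"].round(3));crop(w,205,0,405,240,2.5,"w28c")
g=grab("scene","c28"); crop(g,270,160,410,250,5,"c28d")
k=onz(w,[(317,184)],.1125);print(k)
```

```text
[0.48509651 0.0006357  0.30083984] 0.06145476786332793 [ 0.75514417 -0.22128375 -0.46330714] [-0.00151943  0.69425329  0.71972808 -0.00124544] [-0.     0.008  0.009  0.     0.     0.   ]
[[0.48700718 0.00192747 0.1125    ]]
```

View pics/w28c.png

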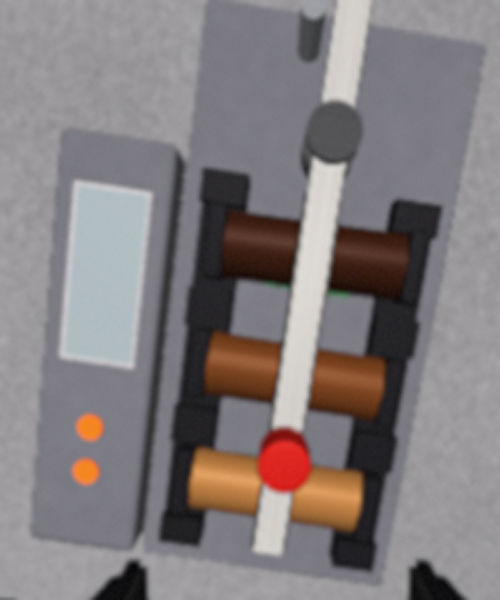

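View pics/c28d.png

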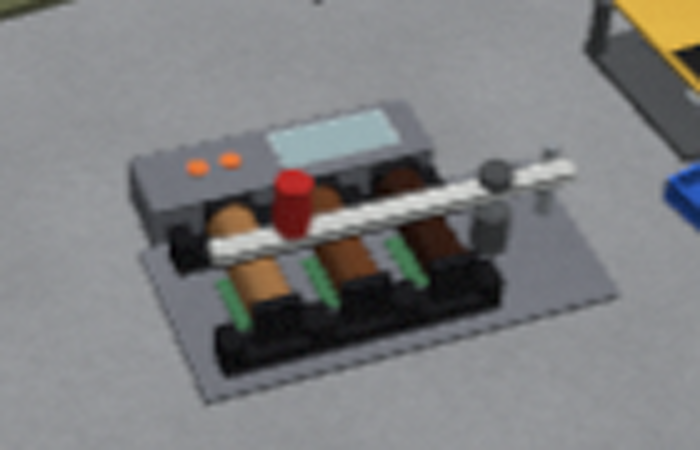

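{"api": "apply_moves", "payload": {
  "moves": [
    [-3,35,0,0,0,0,255],
    [-6,70,0,0,0,0,255],
    [-9,105,0,0,0,0,255],
    [-12,140,0,0,0,0,255],
    [-15,175,0,0,0,0,255],
    [-18,210,0,0,0,0,255],
    [-21,245,-10,0,0,0,255],
    [-25,280,-20,0,0,0,255],
    [-25,300,-20,0,0,0,255],
    [-25,300,-20,0,0,0,255],
    [-25,300,-20,0,0,0,255],
    [-25,300,-20,0,0,0,255]
  ]
}}

```text
clock: 39.13
eef_pos: [0.4608, 0.2998, 0.2821]
orientation: [-0.0, 0.694, 0.72, -0.001]
force: [-0.5, -0.3, -0.6]
gripper_width: 0.0003
```

Run:
```python
from h import *
w=grab("wrist","w29"); s=status.observe(); print(s["eef_pos"],s["gripper_width"],s["orientation"],s["qd"].round(3))
```

```text
[0.46110323 0.29954804 0.28261415] 0.00034861261692142225 [ 1.01496912e-05  6.94620395e-01  7.19376220e-01 -6.00630015e-04] [-0.008 -0.012 -0.006  0.003 -0.001  0.003]
```

View pics/w29.png

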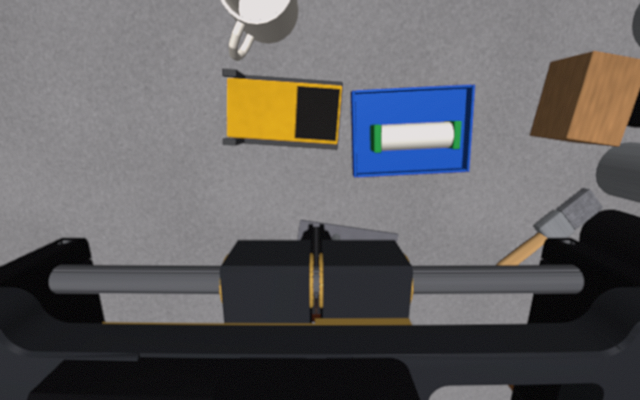

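Run:
```python
from h import *
w=grab("wrist"); crop(w,200,50,370,170,4.5,"w29c")
a=onz(w,[(298,87),(338,89),(336,138),(296,136)],.064); print(a,a.mean(0))
```

```text
[[0.43737074 0.40820287 0.064     ]
 [0.48372178 0.40763776 0.064     ]
 [0.48423672 0.35175408 0.064     ]
 [0.43616334 0.35242657 0.064     ]] [0.46037315 0.38000532 0.064     ]
```

View pics/w29c.png

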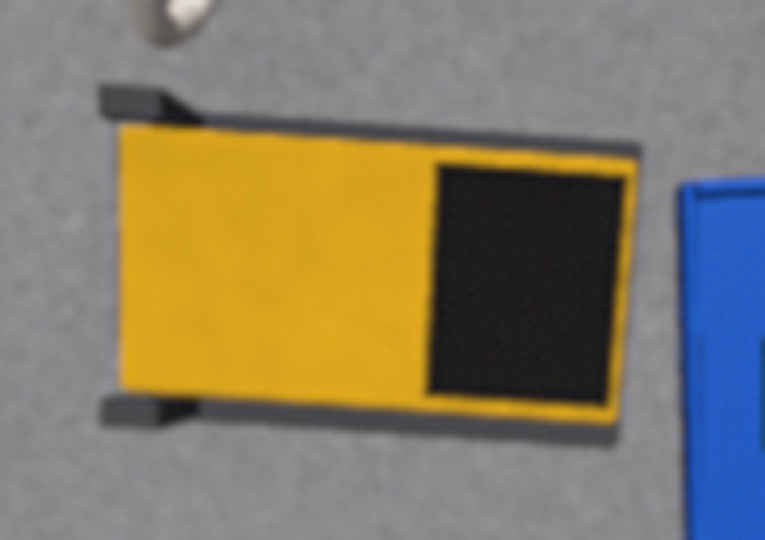

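{"api": "apply_moves", "payload": {
  "moves": [
    [0,35,-25,0,0,0,255],
    [0,70,-60,0,0,0,255],
    [0,78,-100,0,0,0,255],
    [0,78,-140,0,0,0,255],
    [0,78,-175,0,0,0,255],
    [0,78,-190,0,0,0,255],
    [0,78,-190,0,0,0,255],
    [0,78,-190,0,0,0,255]
  ]
}}

```text
clock: 39.9
eef_pos: [0.4612, 0.3774, 0.0928]
orientation: [-0.0, 0.695, 0.719, -0.001]
force: [0.9, 0.4, 0.8]
gripper_width: 0.0002
```

Run:
```python
from h import *
w=grab("wrist","w30"); s=status.observe(); print(s["eef_pos"],s["force"])
g=grab("scene","c30"); crop(g,350,130,470,220,6,"c30d")
f=grab("side","s30"); crop(f,210,110,330,200,6,"s30d")
```

```text
[0.46237666 0.37839285 0.0948442 ] [-0.04016114 -0.82571827 -0.23862917]
```

View pics/c30d.png

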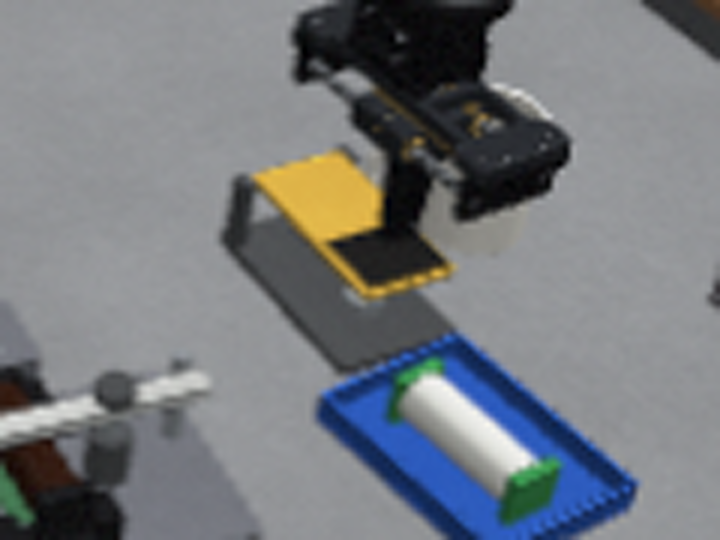

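View pics/s30d.png

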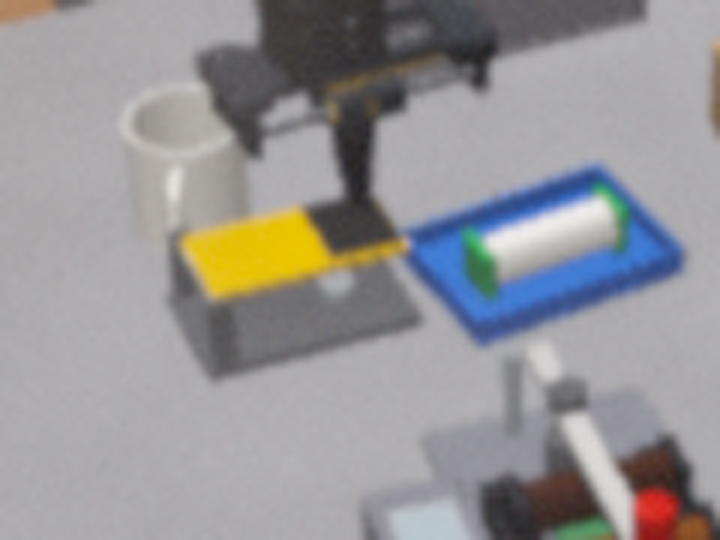

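{"api": "apply_moves", "payload": {
  "moves": [
    [0,0,-8,0,0,0,255],
    [0,0,-13,0,0,0,255],
    [0,0,-18,0,0,0,255],
    [0,0,-23,0,0,0,255],
    [0,0,-28,0,0,0,255],
    [0,0,-33,0,0,0,255],
    [0,0,-38,0,0,0,255],
    [0,0,-42,0,0,0,255],
    [0,0,-46,0,0,0,255],
    [0,0,-48,0,0,0,255],
    [0,0,-48,0,0,0,255],
    [0,0,-48,0,0,0,255]
  ]
}}

```text
clock: 41.05
eef_pos: [0.4609, 0.3792, 0.0466]
orientation: [-0.001, 0.694, 0.72, -0.0]
force: [-3.3, -2.2, 10.3]
gripper_width: 0.0005
```

{"api": "apply_moves", "payload": {
  "moves": [
    [0,0,-1,0,0,0,255],
    [0,0,-2,0,0,0,255],
    [0,0,-2,0,0,0,255],
    [0,0,-2,0,0,0,255]
  ]
}}

```text
clock: 41.38
eef_pos: [0.4611, 0.3793, 0.0461]
orientation: [-0.001, 0.694, 0.72, -0.0]
force: [-6.4, -3.3, 18.3]
gripper_width: 0.0002
```

{"api": "apply_moves", "payload": {
  "moves": [
    [0,0,-0.5,0,0,0,255],
    [0,0,-0.5,0,0,0,255],
    [0,0,-0.5,0,0,0,255],
    [0,0,-0.5,0,0,0,255],
    [0,0,-0.5,0,0,0,255],
    [0,0,-0.5,0,0,0,255],
    [0,0,-0.5,0,0,0,255],
    [0,0,-0.5,0,0,0,255],
    [0,0,-0.5,0,0,0,255],
    [0,0,-0.5,0,0,0,255],
    [0,0,-0.5,0,0,0,255],
    [0,0,-0.5,0,0,0,255]
  ]
}}

```text
clock: 42.38
eef_pos: [0.4611, 0.3793, 0.046]
orientation: [-0.001, 0.694, 0.72, -0.0]
force: [-6.6, -4.3, 20.2]
gripper_width: 0.0004
```

Run:
```python
from h import *
s=status.observe(); print(s["eef_pos"],s["force"])
f=grab("side","s31"); crop(f,210,110,330,200,6,"s31d")
```

```text
[0.46109885 0.37934384 0.04601234] [-6.64507811 -4.27336469 20.18226816]
```

View pics/s31d.png

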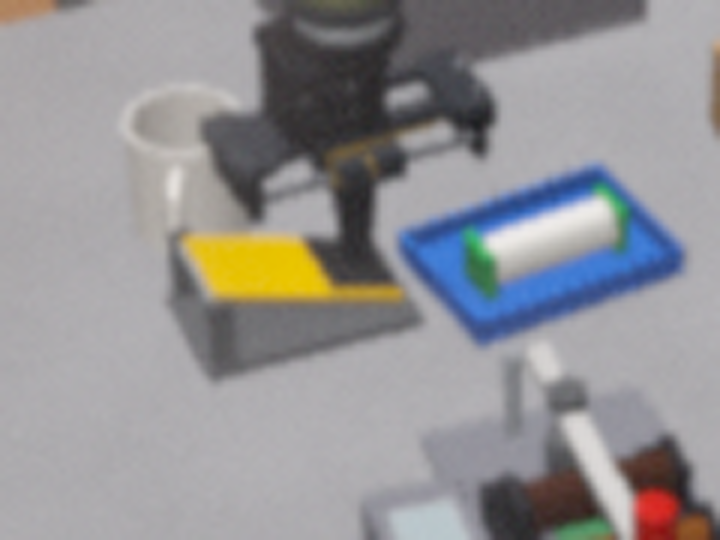

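{"api": "apply_moves", "payload": {
  "moves": [
    [0,0,6,0,0,0,255],
    [0,0,14,0,0,0,255],
    [0,0,22,0,0,0,255],
    [0,0,30,0,0,0,255],
    [0,0,40,0,0,0,255],
    [0,0,65,0,0,0,255],
    [0,-30,100,0,0,0,255],
    [10,-70,140,0,0,0,255],
    [20,-110,180,0,0,0,255],
    [30,-150,220,0,0,0,255],
    [30,-190,250,0,0,0,255],
    [30,-230,250,0,0,0,255],
    [30,-270,250,0,0,0,255],
    [30,-310,250,0,0,0,255],
    [30,-350,250,0,0,0,255],
    [30,-380,250,0,0,0,255],
    [30,-380,250,0,0,0,255],
    [30,-380,250,0,0,0,255],
    [30,-380,250,0,0,0,255]
  ]
}}

```text
clock: 44.02
eef_pos: [0.4903, -0.0023, 0.2917]
orientation: [-0.001, 0.695, 0.719, -0.0]
force: [-1.1, 1.2, -0.3]
gripper_width: 0.0005
```

Run:
```python
from h import *
s=status.observe(); print(s["eef_pos"],s["force"],s["clock"])
w=grab("wrist","w32");f=grab("side","s32"); crop(f,210,100,350,230,5,"s32d")
g=grab("scene","c32"); crop(g,270,130,470,250,4,"c32d")
```

```text
[ 0.49033491 -0.00230205  0.29168848] [-1.13918565  1.23434661 -0.27443167] 44.0167
```

View pics/w32.png

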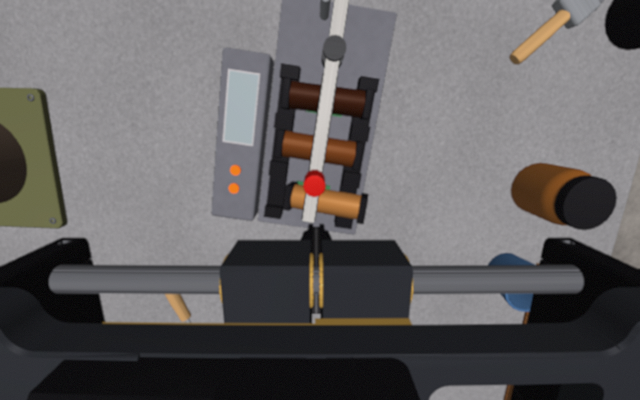

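View pics/s32.png

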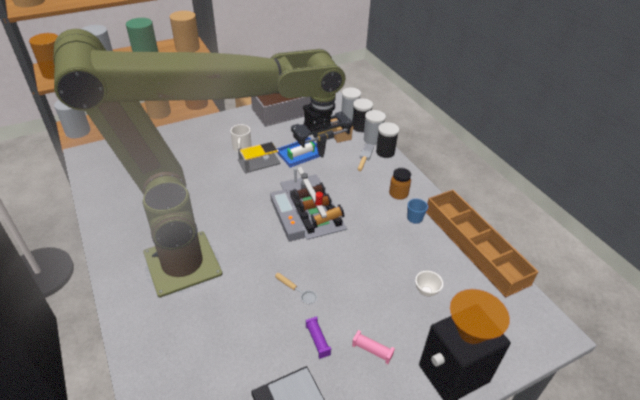

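View pics/c32d.png

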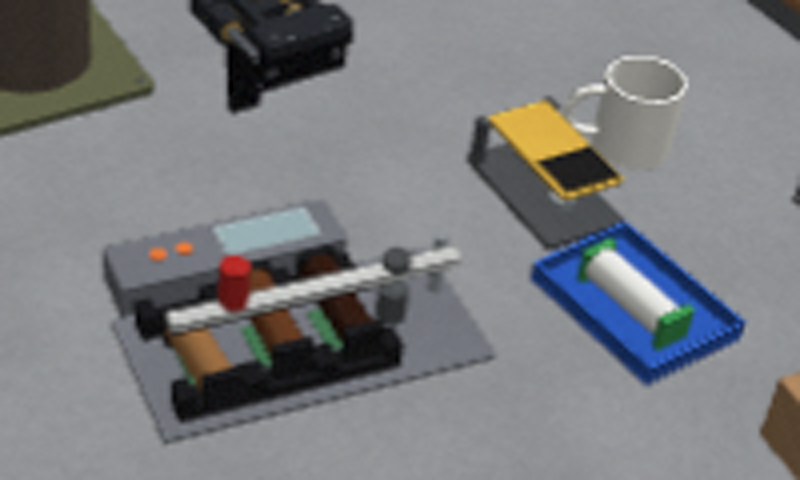

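Run:
```python
from h import *
w=grab("wrist"); crop(w,205,0,405,240,2.5,"w33c"); f=grab("side"); crop(f,260,160,360,250,8,"s33d")
g=grab("scene"); crop(g,290,180,380,250,8,"c33d")
```

```text
(no output)
```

View pics/w33c.png

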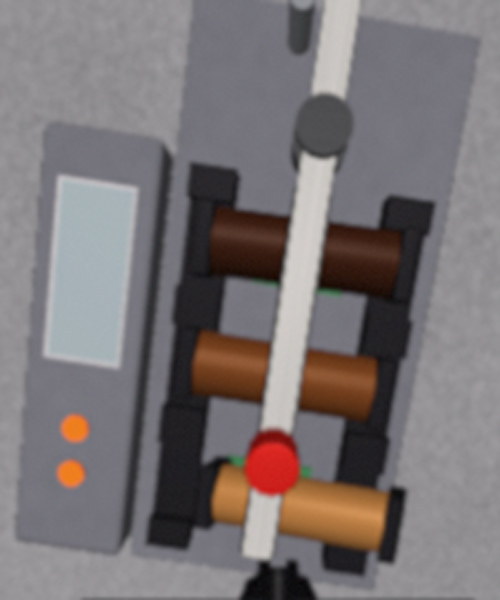

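View pics/s33d.png

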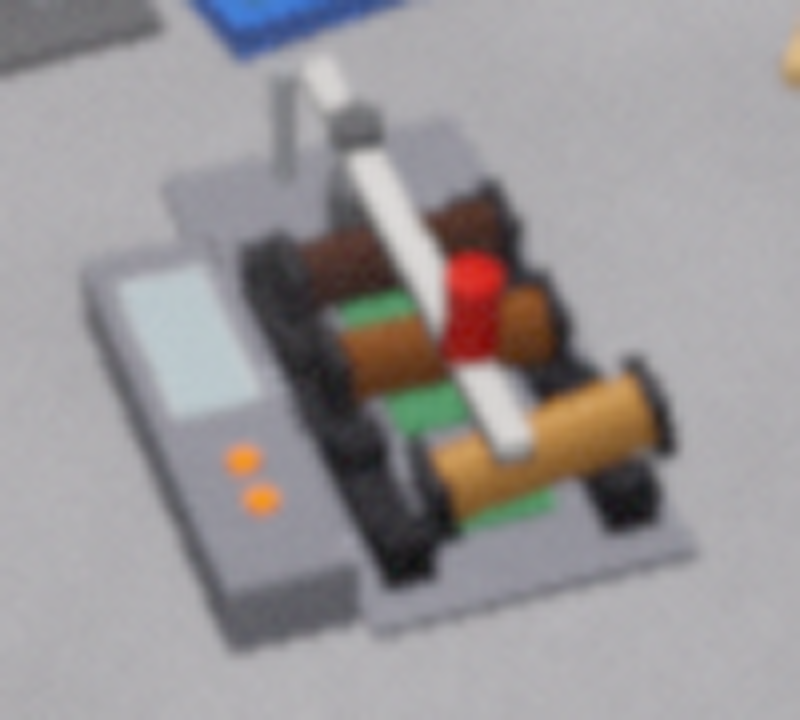

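View pics/c33d.png

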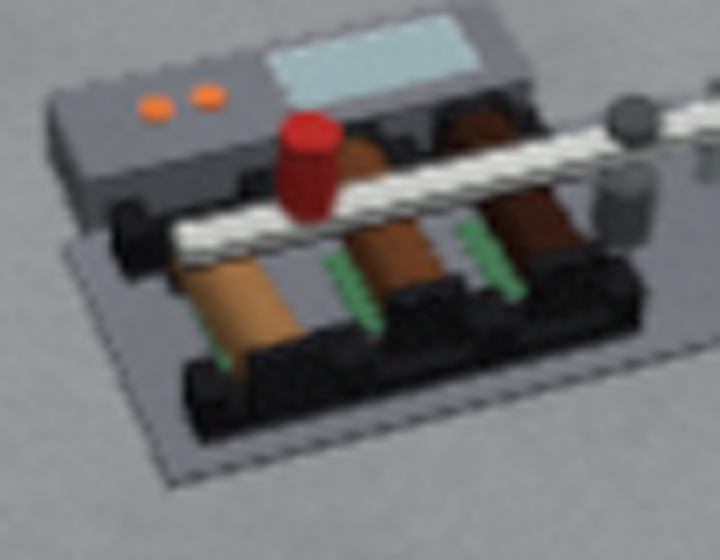

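{"api": "apply_moves", "payload": {
  "moves": [
    [-3,2.5,0,0,0,0,80],
    [-3,2.5,-30,0,0,0,80],
    [-3,2.5,-65,0,0,0,80],
    [-3,2.5,-100,0,0,0,80],
    [-3,2.5,-135,0,0,0,80],
    [-3,2.5,-165,0,0,0,80],
    [-3,2.5,-187,0,0,0,80],
    [-3,2.5,-196,0,0,0,80],
    [-3,2.5,-197,0,0,0,80],
    [-3,2.5,-197,0,0,0,255],
    [-3,2.5,-197,0,0,0,255],
    [-3,2.5,-197,0,0,0,255],
    [-3,2.5,-197,0,0,0,255],
    [-3,2.5,-197,0,0,0,255],
    [-3,2.5,-197,0,0,0,255],
    [-3,2.5,-197,0,0,0,255],
    [-3,2.5,-197,0,0,0,255],
    [-3,2.5,-197,0,0,0,255]
  ],
  "newtons": 40
}}

```text
clock: 45.82
eef_pos: [0.4883, 0.0008, 0.0964]
orientation: [0.0, 0.694, 0.72, -0.0]
force: [-3.1, -1.7, 5.8]
gripper_width: 0.025
```

{"api": "apply_moves", "payload": {
  "moves": [
    [0,0,8,0,0,0,255],
    [0,0,16,0,0,0,255],
    [0,0,24,0,0,0,255],
    [0,0,32,0,0,0,255],
    [0,0,40,0,0,0,255],
    [0,0,40,0,0,0,255],
    [0,0,40,0,0,0,255]
  ]
}}

```text
clock: 46.4
eef_pos: [0.488, 0.0012, 0.1362]
orientation: [-0.0, 0.694, 0.72, 0.0]
force: [1.2, 3.5, -7.4]
gripper_width: 0.0251
```

Run:
```python
from h import *
w=grab("wrist","w34"); s=status.observe(); print(s["eef_pos"],s["gripper_width"],s["force"])
k=s["eef_pos"][:2]; piv=np.array([.5043,.1507]); a0=np.arctan2(k[0]-piv[0],-(k[1]-piv[1])); r=np.hypot(*(k-piv)); print(a0,r); r0=r; 
for i in range(1,16):
    d=1.43*i/15; a=a0+d; rr=r0+(.152-r0)*i/15; q=piv+rr*np.array([np.sin(a),-np.cos(a)])-k; print((q*1e3).round(1),round(d,3))
```

```text
[0.48786487 0.00122223 0.13577988] 0.025008048235054203 [ 0.6619324   3.62278647 -7.13050327]
-0.10951047919209367 0.1503785781057458
[14.3 -1. ] 0.095
[28.6 -0.6] 0.191
[42.9  1.1] 0.286
[56.9  4.2] 0.381
[70.6  8.6] 0.477
[83.8 14.3] 0.572
[96.4 21.3] 0.667
[108.3  29.4] 0.763
[119.4  38.6] 0.858
[129.6  48.8] 0.953
[138.8  60. ] 1.049
[146.8  72. ] 1.144
[153.7  84.7] 1.239
[159.3  98. ] 1.335
[163.7 111.8] 1.43
```

View pics/w34.png

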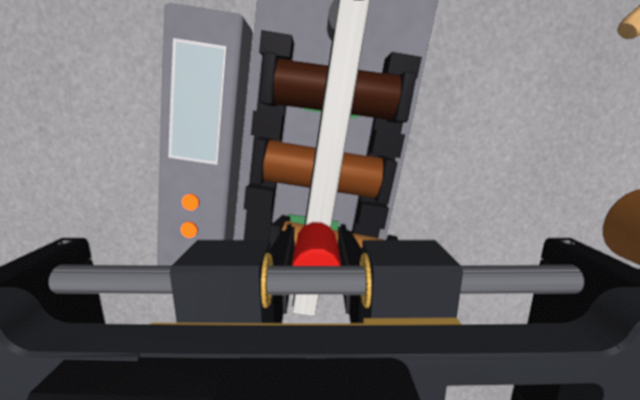

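{"api": "apply_moves", "payload": {
  "moves": [
    [14.3,-1,0,0,0,0.095,255],
    [28.6,-0.6,0,0,0,0.191,255],
    [42.9,1.1,0,0,0,0.286,255],
    [56.9,4.2,0,0,0,0.381,255],
    [70.6,8.6,0,0,0,0.477,255],
    [83.8,14.3,0,0,0,0.572,255],
    [96.4,21.3,0,0,0,0.667,255],
    [108.3,29.4,0,0,0,0.763,255],
    [119.4,38.6,0,0,0,0.858,255],
    [129.6,48.8,0,0,0,0.953,255],
    [138.8,60,0,0,0,1.049,255],
    [146.8,72,0,0,0,1.144,255],
    [153.7,84.7,0,0,0,1.239,255],
    [159.3,98,0,0,0,1.335,255],
    [163.7,111.8,0,0,0,1.43,255],
    [163.7,111.8,0,0,0,1.43,255],
    [163.7,111.8,0,0,0,1.43,255]
  ]
}}

```text
clock: 47.87
eef_pos: [0.6499, 0.113, 0.1336]
orientation: [-0.003, 0.052, 0.999, -0.001]
force: [-6.0, 1.1, -7.1]
gripper_width: 0.0254
```

{"api": "apply_moves", "payload": {
  "moves": [
    [0,0,-12,0,0,0,255],
    [0,0,-24,0,0,0,255],
    [0,0,-36,0,0,0,255],
    [0,0,-43,0,0,0,255],
    [0,0,-43,0,0,0,255],
    [0,0,-43,0,0,0,100],
    [0,0,-43,0,0,0,100],
    [0,0,-43,0,0,0,100],
    [0,0,-43,0,0,0,100],
    [0,0,-43,0,0,0,60],
    [0,0,-43,0,0,0,60],
    [0,0,-20,0,0,0,60],
    [0,0,20,0,0,0,60],
    [0,0,60,0,0,0,60],
    [-30,-30,100,0,0,0,60],
    [-60,-60,130,0,0,0,60],
    [-95,-95,165,0,0,0,60],
    [-95,-120,165,0,0,0,60],
    [-95,-120,165,0,0,0,60],
    [-95,-120,165,0,0,0,60]
  ]
}}

```text
clock: 49.53
eef_pos: [0.5568, -0.01, 0.3051]
orientation: [0.003, 0.054, 0.999, -0.001]
force: [0.3, 0.3, 0.7]
gripper_width: 0.0731
```

Run:
```python
from h import *
w=grab("wrist","w35"); s=status.observe(); print(s["eef_pos"],s["gripper_width"],s["force"],s["orientation"]); crop(w,180,0,460,240,2.8,"w35c")
g=grab("scene"); crop(g,290,180,380,250,8,"c35d"); f=grab("side"); crop(f,260,160,360,250,8,"s35d")
```

```text
[ 0.55702746 -0.00848016  0.30316022] 0.07303342841920407 [-1.06461445  0.43065931  0.83296863] [ 2.37678510e-03  5.37983691e-02  9.98548986e-01 -9.82051437e-05]
```

View pics/w35c.png

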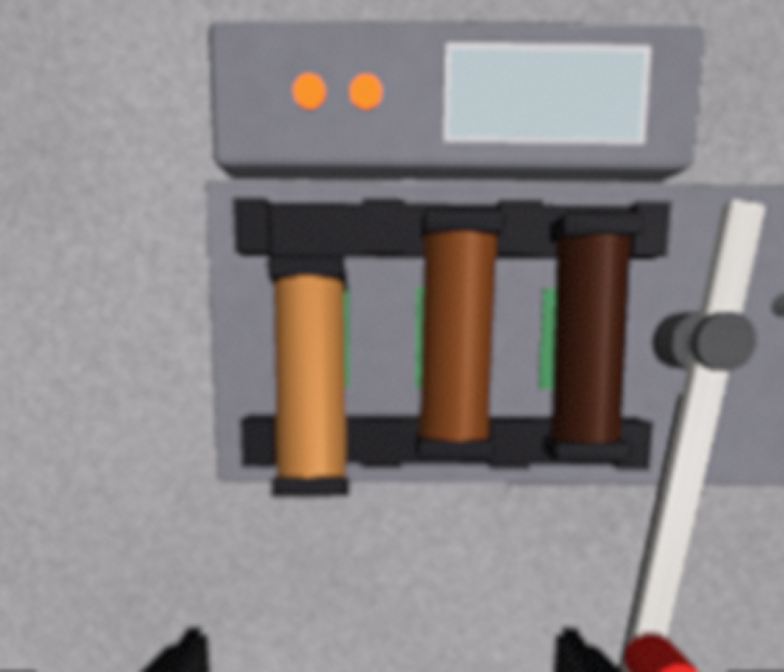

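View pics/s35d.png

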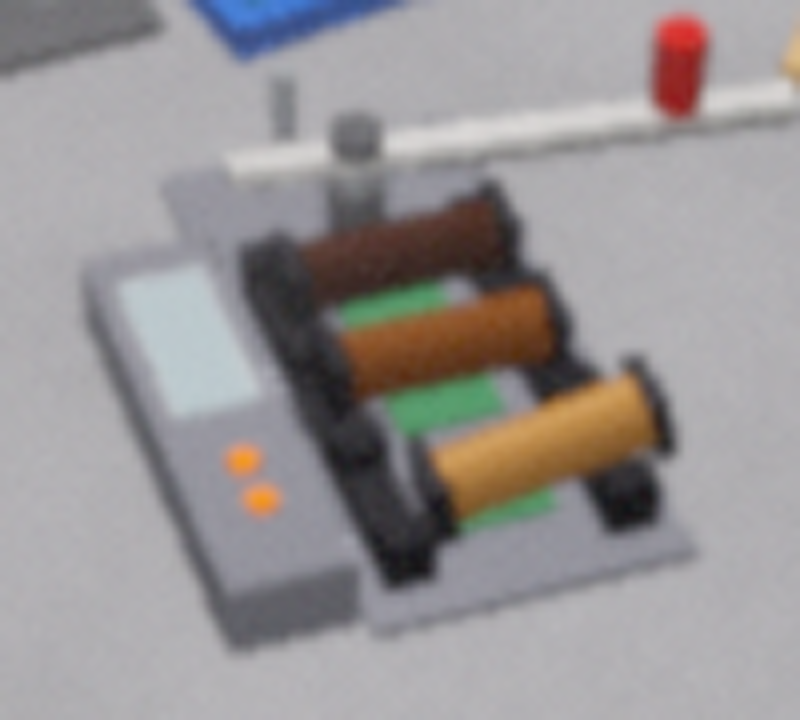

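View pics/c35d.png

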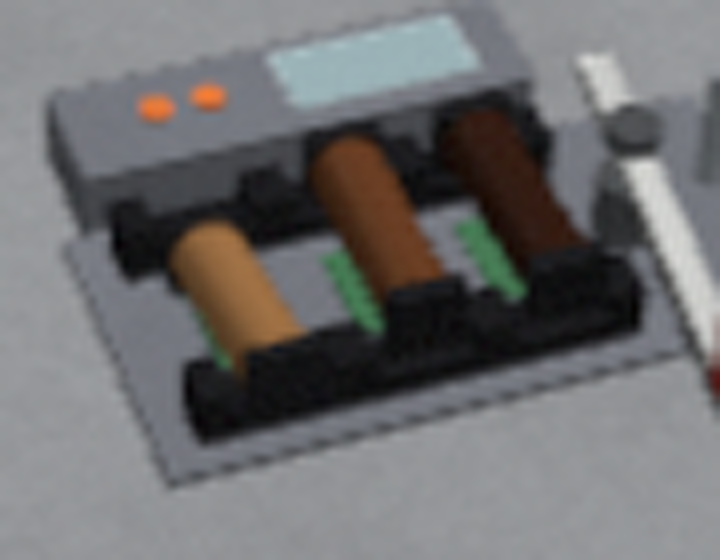

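Run:
```python
from h import *
from seg import barrels
w=grab("wrist"); barrels(w,zc=.037)
s=status.observe(); print(s["eef_pos"], 2*np.arctan2(s["orientation"][2],s["orientation"][1])-np.pi)
a=onz(w,np.array([(310,273),(312,478)])/2.8+[180,0],np.array([.037,.04])); print(a,a.mean(0))
M=np.array([.492,.032]); ex=np.array([np.cos(.115),-np.sin(.115)]); ey=np.array([np.sin(.115),np.cos(.115)])
d=a.mean(0)[:2]-M; print("meter xy",d@ex,d@ey)
for m in (.02,.023): print(M+ex*m-ey*.064)
```

```text
px [341. 121.] xy 492.8 34.7 LxW 98 34 ang -0.122 hsv [ 12. 185. 119.]
px [389. 122.] xy 500.6 98.2 LxW 96 33 ang -0.101 hsv [  8. 167.  61.]
px [288. 136.] xy 504.0 -38.5 LxW 97 34 ang -0.118 hsv [ 15. 161. 185.]
px [180. 280.] xy 700.7 -226.7 LxW 96 36 ang -0.293 hsv [ 20. 155. 136.]
px [452. 280.] xy 744.5 181.8 LxW 98 36 ang 0.079 hsv [ 20. 154.  97.]
px [327. 316.] xy 782.7 -11.3 LxW 67 38 ang 1.464 hsv [ 14. 170.  89.]
[ 0.55677556 -0.00648549  0.2996217 ] -0.1043474526583088
[[ 0.45483941 -0.02755846  0.037     ]
 [ 0.55016553 -0.03828323  0.04      ]] [ 0.50250247 -0.03292084  0.0385    ]
meter xy 0.017882555236235022 -0.06328690422569745
[ 0.50452411 -0.0338722 ]
[ 0.50750429 -0.03421644]
```

{"api": "apply_moves", "payload": {
  "moves": [
    [-27,-15,-30,0,0,-0.012,115],
    [-53.5,-28.5,-65,0,0,-0.012,115],
    [-53.5,-28.5,-100,0,0,-0.012,115],
    [-53.5,-28.5,-135,0,0,-0.012,115],
    [-53.5,-28.5,-165,0,0,-0.012,115],
    [-53.5,-28.5,-180,0,0,-0.012,115],
    [-53.5,-28.5,-180,0,0,-0.012,115],
    [-53.5,-28.5,-180,0,0,-0.012,115]
  ]
}}

```text
clock: 50.4
eef_pos: [0.5025, -0.0346, 0.1189]
orientation: [-0.002, 0.058, 0.998, 0.0]
force: [0.6, 0.0, 1.1]
gripper_width: 0.0521
```

Run:
```python
from h import *
w=grab("wrist","w36"); s=status.observe(); print(s["eef_pos"],s["gripper_width"],s["force"],s["orientation"])
```

```text
[ 0.50374283 -0.03500417  0.12075274] 0.051900691409604606 [ 1.15408297 -0.54694235 -0.76888682] [-2.30133752e-04  5.78031862e-02  9.98327968e-01  7.92155116e-05]
```

View pics/w36.png

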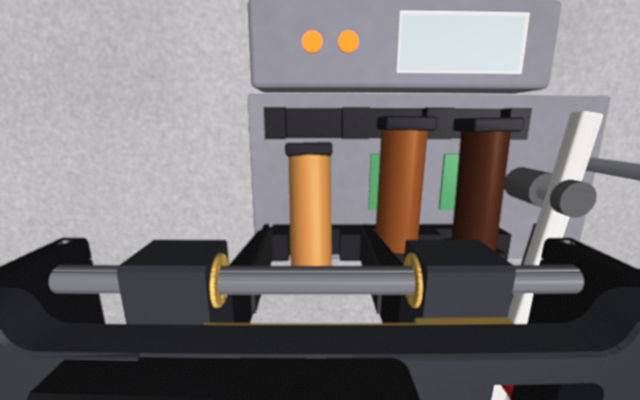

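{"api": "apply_moves", "payload": {
  "moves": [
    [0,-4,-20,0,0,0,115],
    [0,-4,-45,0,0,0,115],
    [0,-4,-65,0,0,0,115],
    [0,-4,-76,0,0,0,115],
    [0,-4,-80,0,0,0,115],
    [0,-4,-80,0,0,0,255],
    [0,-4,-80,0,0,0,255],
    [0,-4,-80,0,0,0,255],
    [0,-4,-80,0,0,0,255],
    [0,-4,-80,0,0,0,255],
    [0,-4,-80,0,0,0,255],
    [0,-4,-80,0,0,0,255],
    [0,-4,-80,0,0,0,255]
  ],
  "newtons": 25
}}

```text
clock: 51.53
eef_pos: [0.5046, -0.0399, 0.0422]
orientation: [0.001, 0.058, 0.998, -0.0]
force: [-0.2, -1.0, 5.8]
gripper_width: 0.0334
```

Run:
```python
from h import *
w=grab("wrist","w37"); s=status.observe(); print(s["eef_pos"],s["gripper_width"],s["force"],s["orientation"])
```

```text
[ 0.50465549 -0.03992656  0.04224938] 0.03334051321380746 [0.20349658 0.17480748 6.03958222] [ 1.49234902e-03  5.84803483e-02  9.98287427e-01 -1.84963200e-04]
```

View pics/w37.png

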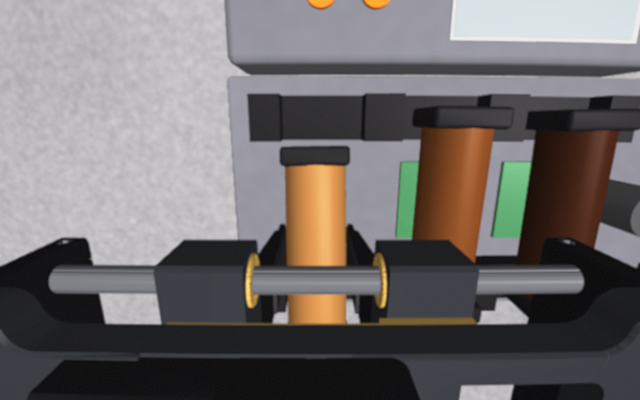

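{"api": "apply_moves", "payload": {
  "moves": [
    [0,0,12,0,0,0,255],
    [0,0,24,0,0,0,255],
    [0,0,38,0,0,0,255],
    [-7,3,40,0,0,0,255],
    [-14,6,40,0,0,0,255],
    [-20,8,40,0,0,0,255],
    [-20,8,40,0,0,0,255],
    [-20,8,40,0,0,0,255]
  ]
}}

```text
clock: 52.25
eef_pos: [0.482, -0.0313, 0.0796]
orientation: [-0.001, 0.058, 0.998, 0.0]
force: [-0.2, -0.2, -2.4]
gripper_width: 0.0335
```

Run:
```python
from h import *
w=grab("wrist","w38"); s=status.observe(); print(s["eef_pos"],s["gripper_width"],s["force"],s["orientation"])
g=grab("scene"); crop(g,290,160,380,250,8,"c38d"); f=grab("side"); crop(f,260,150,360,240,8,"s38d")
```

```text
[ 0.48247559 -0.03142251  0.07990095] 0.03366911427420998 [-0.02219165  0.41881091 -3.27766985] [-5.80032884e-04  5.82628841e-02  9.98301106e-01  4.34888566e-05]
```

View pics/w38.png

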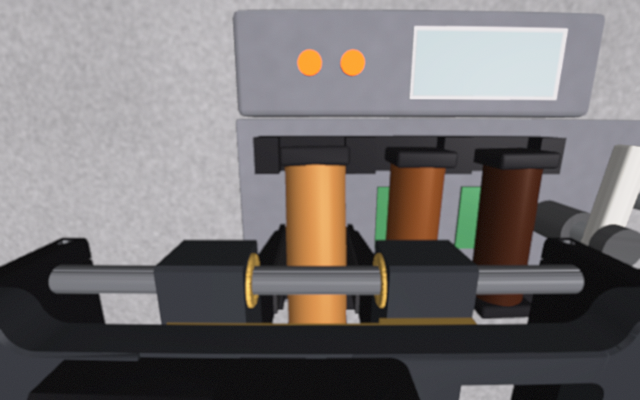

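View pics/s38d.png

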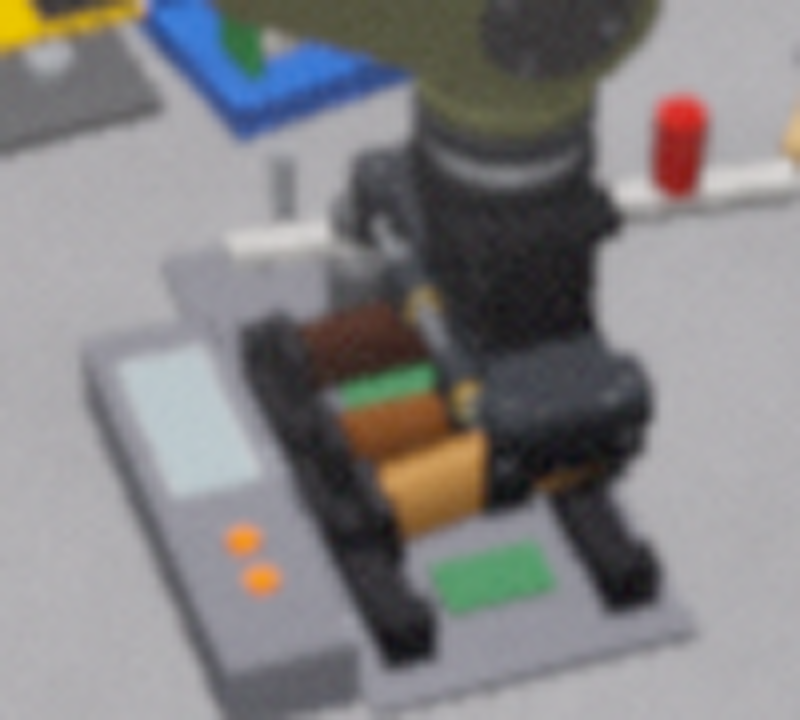

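{"api": "apply_moves", "payload": {
  "moves": [
    [1,0,0,0.007,0.065,0,255],
    [2,0,0,0.015,0.129,0,255],
    [2,0,-10,0.015,0.129,0,255],
    [2,0,-20,0.015,0.129,0,255],
    [2,0,-28,0.015,0.129,0,255],
    [2,0,-34,0.015,0.129,0,255],
    [2,0,-34,0.015,0.129,0,255]
  ]
}}

```text
clock: 52.98
eef_pos: [0.4846, -0.0316, 0.0461]
orientation: [-0.065, 0.058, 0.996, 0.004]
force: [-1.4, -0.6, 1.0]
gripper_width: 0.0337
```

Run:
```python
from h import *
w=grab("wrist","w39"); s=status.observe(); print(s["eef_pos"],s["gripper_width"],s["force"],s["moment"],s["orientation"])
g=grab("scene"); crop(g,290,160,380,250,8,"c39d"); f=grab("side"); crop(f,260,150,360,240,8,"s39d")
```

```text
[ 0.48465293 -0.03155704  0.04613902] 0.03357155156971655 [ 1.01942442 -0.76391002 -0.87685293] [ 0.04510135 -0.01872703  0.06724893] [-0.06507521  0.0581943   0.99617518  0.00369382]
```

View pics/w39.png

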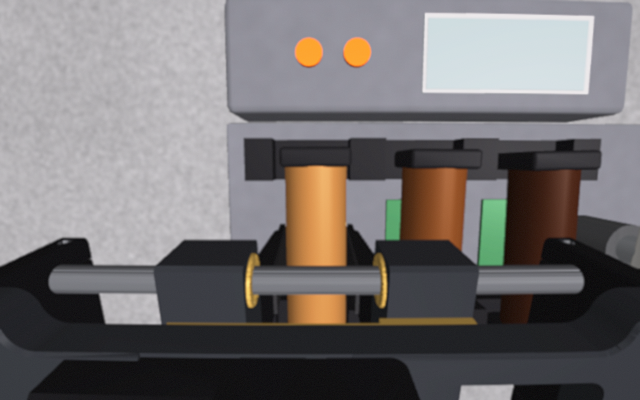

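View pics/c39d.png

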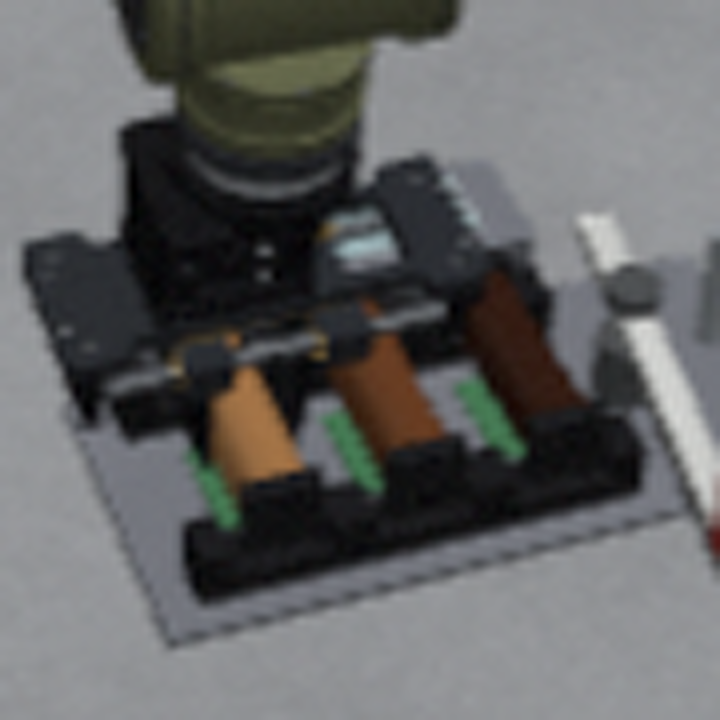

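{"api": "apply_moves", "payload": {
  "moves": [
    [0,0,-1.5,0,0,0,255],
    [0,0,-3,0,0,0,255],
    [0,0,-3,0,0,0,255]
  ]
}}

```text
clock: 53.38
eef_pos: [0.4847, -0.0316, 0.046]
orientation: [-0.066, 0.058, 0.996, 0.004]
force: [-8.4, 1.0, 16.2]
gripper_width: 0.0335
```

{"api": "apply_moves", "payload": {
  "moves": [
    [0,0,2,0,0,0,255],
    [0,0,2,0,0,0,115],
    [0,0,2,0,0,0,115],
    [0,0,2,0,0,0,115],
    [0,0,2,0,0,0,115],
    [0,0,2,0,0,0,115],
    [0,0,15,0,0,0,115],
    [0,0,45,0,0,0,115],
    [0,0,80,-0.007,-0.065,0,115],
    [20,10,120,-0.015,-0.129,0,60],
    [45,20,160,-0.015,-0.129,0,60],
    [70,40,200,-0.015,-0.129,0,60],
    [70,40,240,-0.015,-0.129,0,60],
    [70,40,255,-0.015,-0.129,0,60],
    [70,40,255,-0.015,-0.129,0,60],
    [70,40,255,-0.015,-0.129,0,60],
    [70,40,255,-0.015,-0.129,0,60]
  ]
}}

```text
clock: 54.8
eef_pos: [0.5548, 0.0084, 0.2976]
orientation: [-0.001, 0.058, 0.998, -0.0]
force: [-0.0, 0.3, -0.9]
gripper_width: 0.0722
```

Run:
```python
from h import *
w=grab("wrist","w40"); s=status.observe(); print(s["eef_pos"],s["gripper_width"],s["force"],s["orientation"]); crop(w,180,0,460,240,2.8,"w40c")
g=grab("scene"); crop(g,290,180,380,250,8,"c40d"); f=grab("side"); crop(f,260,160,360,250,8,"s40d")
```

```text
[0.55438712 0.00832023 0.29650859] 0.07249935318667723 [-0.33940782 -0.34930997 -0.52585922] [-1.65087080e-03  5.84589183e-02  9.98288449e-01  3.89018395e-05]
```

View pics/w40c.png

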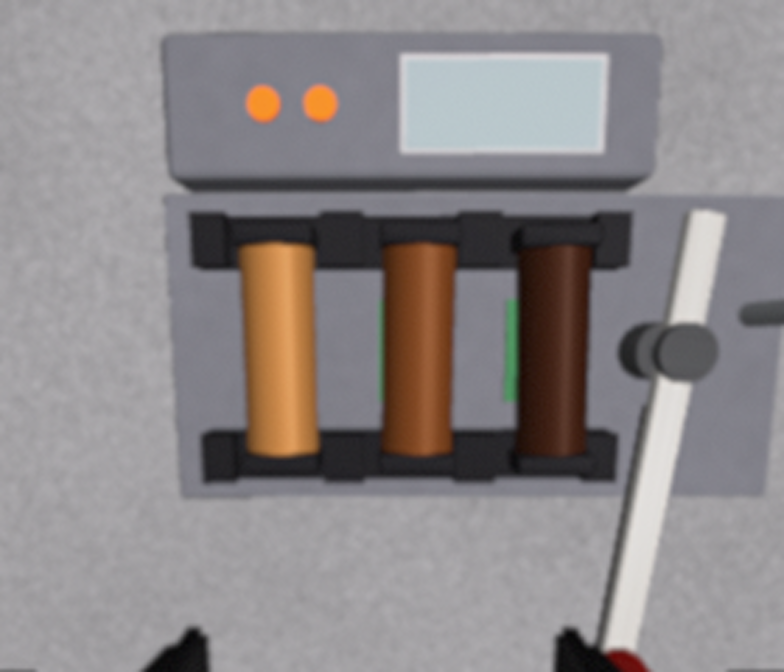

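View pics/s40d.png

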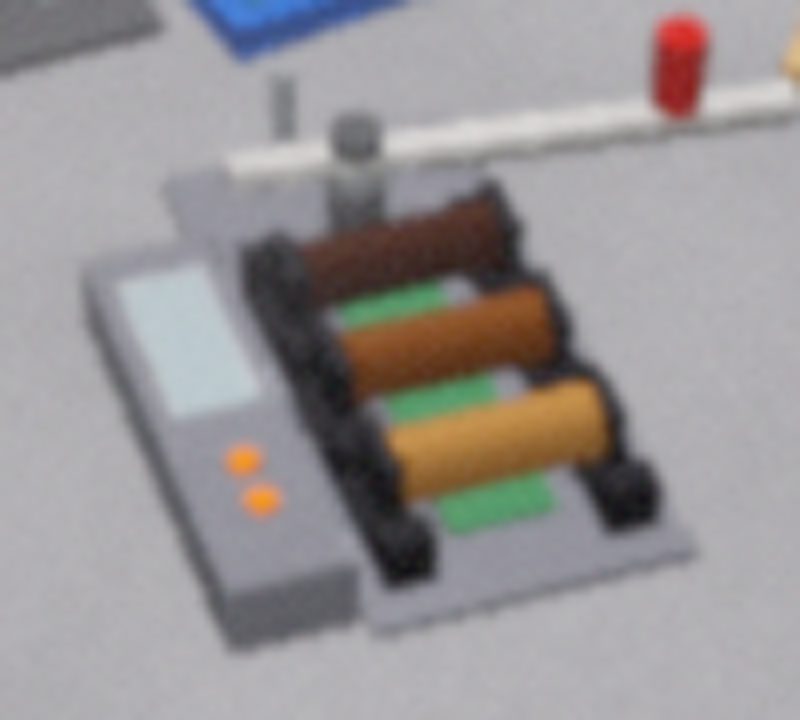

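{"api": "apply_moves", "payload": {
  "moves": [
    [27,30,-5,0,0,0,60],
    [54,60,-15,0,0,0,60],
    [80,88,-40,0,0,0,60],
    [96,104.5,-75,0,0,0,60],
    [96,104.5,-110,0,0,0,60],
    [96,104.5,-145,0,0,0,60],
    [96,104.5,-175,0,0,0,60],
    [96,104.5,-197,0,0,0,60],
    [96,104.5,-206,0,0,0,60],
    [96,104.5,-208,0,0,0,60],
    [96,104.5,-208,0,0,0,255],
    [96,104.5,-208,0,0,0,255],
    [96,104.5,-208,0,0,0,255],
    [96,104.5,-208,0,0,0,255],
    [96,104.5,-208,0,0,0,255],
    [96,104.5,-208,0,0,0,255],
    [96,104.5,-208,0,0,0,255],
    [96,104.5,-208,0,0,0,255],
    [96,104.5,-208,0,0,0,255],
    [96,104.5,-208,0,0,0,255]
  ],
  "newtons": 40
}}

```text
clock: 56.62
eef_pos: [0.6514, 0.1128, 0.0908]
orientation: [0.0, 0.058, 0.998, -0.0]
force: [-0.1, -0.3, 0.2]
gripper_width: 0.0256
```

{"api": "apply_moves", "payload": {
  "moves": [
    [0,0,0,0,0,0,255],
    [0,0,10,0,0,0,255],
    [0,0,20,0,0,0,255],
    [0,0,30,0,0,0,255],
    [0,0,40,0,0,0,255],
    [0,0,45,0,0,0,255],
    [0,0,45,0,0,0,255],
    [0,0,45,0,0,0,255]
  ]
}}

```text
clock: 57.28
eef_pos: [0.6503, 0.113, 0.1358]
orientation: [-0.001, 0.058, 0.998, -0.0]
force: [-5.4, 0.0, -7.4]
gripper_width: 0.0255
```

Run:
```python
from h import *
w=grab("wrist","w41"); s=status.observe(); print(s["eef_pos"],s["gripper_width"],s["force"])
k=s["eef_pos"][:2]; piv=np.array([.5043,.1507]); a0=np.arctan2(k[0]-piv[0],-(k[1]-piv[1])); r=np.hypot(*(k-piv)); print(a0,r); r0=r; 
for i in range(1,17):
    D=-.108-a0;d=D*i/16; a=a0+d; rr=r0+(.1508-r0)*i/16; q=piv+rr*np.array([np.sin(a),-np.cos(a)])-k; print((q*1e3).round(1),round(d,3))
```

```text
[0.65027146 0.11301608 0.1353184 ] 0.02506853187366475 [-4.59326621  1.02745492 -6.93055864]
1.3181530038088567 0.15075723981869799
[ -3.9 -12.8] -0.089
[ -9.  -25.3] -0.178
[-15.1 -37.2] -0.267
[-22.3 -48.6] -0.357
[-30.5 -59.3] -0.446
[-39.6 -69.1] -0.535
[-49.5 -78.2] -0.624
[-60.2 -86.3] -0.713
[-71.6 -93.5] -0.802
[-83.6 -99.6] -0.891
[ -96.  -104.6] -0.98
[-108.9 -108.5] -1.07
[-122.  -111.2] -1.159
[-135.4 -112.7] -1.248
[-148.8 -113.1] -1.337
[-162.2 -112.2] -1.426
```

View pics/w41.png

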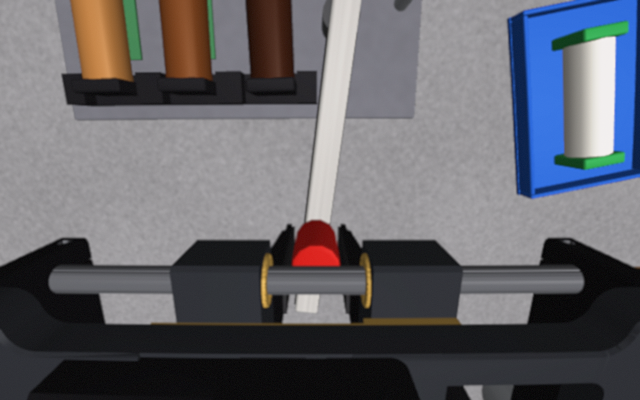

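{"api": "apply_moves", "payload": {
  "moves": [
    [-3.9,-12.8,0,0,0,-0.089,255],
    [-9,-25.3,0,0,0,-0.178,255],
    [-15.1,-37.2,0,0,0,-0.267,255],
    [-22.3,-48.6,0,0,0,-0.357,255],
    [-30.5,-59.3,0,0,0,-0.446,255],
    [-39.6,-69.1,0,0,0,-0.535,255],
    [-49.5,-78.2,0,0,0,-0.624,255],
    [-60.2,-86.3,0,0,0,-0.713,255],
    [-71.6,-93.5,0,0,0,-0.802,255],
    [-83.6,-99.6,0,0,0,-0.891,255],
    [-96,-104.6,0,0,0,-0.98,255],
    [-108.9,-108.5,0,0,0,-1.07,255],
    [-122,-111.2,0,0,0,-1.159,255],
    [-135.4,-112.7,0,0,0,-1.248,255],
    [-148.8,-113.1,0,0,0,-1.337,255],
    [-157,-112.6,0,0,0,-1.4,255],
    [-163,-112.2,0,0,0,-1.426,255],
    [-163,-112.2,0,0,0,-1.426,255],
    [-163,-112.2,0,0,0,-1.426,255]
  ]
}}

```text
clock: 58.92
eef_pos: [0.4892, 0.0006, 0.1365]
orientation: [0.001, 0.697, 0.717, 0.001]
force: [1.6, 0.1, -7.4]
gripper_width: 0.0252
```

Last time it settled at x = 0.4875; another 2 mm, then lower.

{"api": "apply_moves", "payload": {
  "moves": [
    [-1,0,0,0,0,0,255],
    [-2.5,0,0,0,0,0,255],
    [-2.5,0,0,0,0,0,255],
    [-2.5,0,-8,0,0,0,255],
    [-2.5,0,-16,0,0,0,255],
    [-2.5,0,-22,0,0,0,255],
    [-2.5,0,-28,0,0,0,255],
    [-2.5,0,-33,0,0,0,255],
    [-2.5,0,-37,0,0,0,255],
    [-2.5,0,-40,0,0,0,255],
    [-2.5,0,-40,0,0,0,255]
  ]
}}

```text
clock: 59.83
eef_pos: [0.4872, 0.0004, 0.0982]
orientation: [0.001, 0.697, 0.717, 0.0]
force: [-1.5, -0.2, 9.4]
gripper_width: 0.0253
```

Run:
```python
from h import *
w=grab("wrist","w42"); s=status.observe(); print(s["eef_pos"],s["gripper_width"],s["force"],s["orientation"])
g=grab("scene"); crop(g,290,160,390,250,8,"c42d"); f=grab("side"); crop(f,260,150,360,240,8,"s42d")
```

```text
[4.87157663e-01 3.60416686e-04 9.82128936e-02] 0.025414877021502483 [-1.8098306   0.62435449  9.26672543] [7.44570415e-04 6.96783823e-01 7.17280712e-01 3.60777859e-04]
```

View pics/c42d.png

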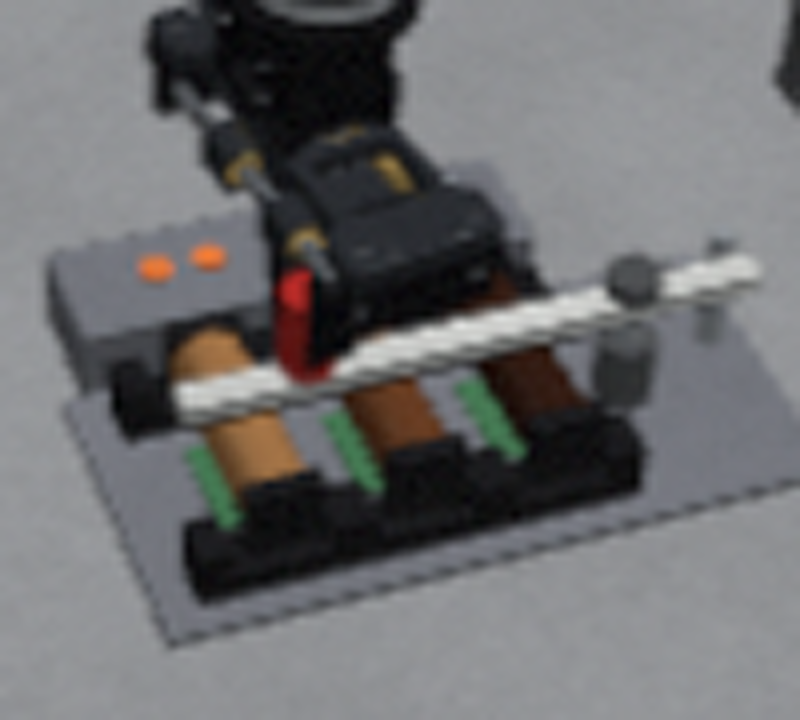

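{"api": "apply_moves", "payload": {
  "moves": [
    [0,0,1,0,0,0,255],
    [0,0,1,0,0,0,110],
    [0,0,1,0,0,0,110],
    [0,0,1,0,0,0,110],
    [0,0,1,0,0,0,110],
    [0,0,1,0,0,0,110],
    [0,0,10,0,0,0,90],
    [0,0,35,0,0,0,90],
    [0,0,75,0,0,0,90],
    [0,0,115,0,0,0,90],
    [0,0,155,0,0,0,90],
    [0,0,195,0,0,0,90],
    [0,0,205,0,0,0,90],
    [0,0,205,0,0,0,90],
    [0,0,205,0,0,0,90]
  ]
}}

```text
clock: 61.23
eef_pos: [0.4858, 0.0007, 0.301]
orientation: [0.0, 0.697, 0.717, 0.0]
force: [-0.4, 0.7, -0.3]
gripper_width: 0.0618
```

Run:
```python
from h import *
w=grab("wrist","w43"); s=status.observe(); print(s["eef_pos"],s["gripper_width"],s["qd"].round(3));crop(w,205,0,405,240,2.5,"w43c")
```

```text
[0.4850867  0.00072168 0.29910052] 0.06154324256730754 [0.    0.016 0.032 0.001 0.001 0.   ]
```

View pics/w43c.png

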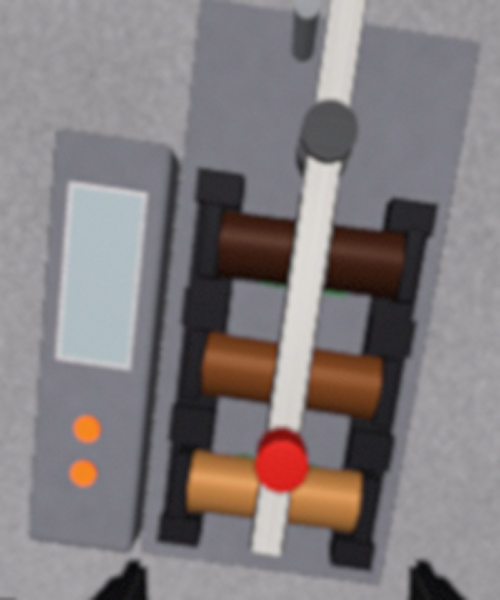

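{"api": "apply_moves", "payload": {
  "moves": [
    [-3,35,0,0,0,0,255],
    [-6,70,0,0,0,0,255],
    [-9,105,0,0,0,0,255],
    [-12,140,0,0,0,0,255],
    [-15,175,0,0,0,0,255],
    [-18,210,0,0,0,0,255],
    [-21,245,0,0,0,0,255],
    [-24,280,-10,0,0,0,255],
    [-24,315,-30,0,0,0,255],
    [-24,350,-60,0,0,0,255],
    [-24,377,-95,0,0,0,255],
    [-24,378,-130,0,0,0,255],
    [-24,378,-165,0,0,0,255],
    [-24,378,-195,0,0,0,255],
    [-24,378,-207,0,0,0,255],
    [-24,378,-207,0,0,0,255],
    [-24,378,-207,0,0,0,255]
  ]
}}

```text
clock: 62.7
eef_pos: [0.4611, 0.3781, 0.0925]
orientation: [-0.0, 0.697, 0.717, -0.001]
force: [0.7, 0.5, 1.0]
gripper_width: 0.0006
```

{"api": "apply_moves", "payload": {
  "moves": [
    [0,0,-8,0,0,0,255],
    [0,0,-13,0,0,0,255],
    [0,0,-18,0,0,0,255],
    [0,0,-23,0,0,0,255],
    [0,0,-28,0,0,0,255],
    [0,0,-33,0,0,0,255],
    [0,0,-38,0,0,0,255],
    [0,0,-42,0,0,0,255],
    [0,0,-46,0,0,0,255],
    [0,0,-49,0,0,0,255],
    [0,0,-50.5,0,0,0,255],
    [0,0,-50.5,0,0,0,255],
    [0,0,-50.5,0,0,0,255],
    [0,0,-50.5,0,0,0,255]
  ]
}}

```text
clock: 63.87
eef_pos: [0.4619, 0.3795, 0.0459]
orientation: [-0.001, 0.697, 0.717, 0.0]
force: [-6.3, -2.8, 14.7]
gripper_width: 0.0005
```

{"api": "apply_moves", "payload": {
  "moves": [
    [0,0,0,0,0,0,255],
    [0,0,0,0,0,0,255],
    [0,0,0,0,0,0,255],
    [0,0,0,0,0,0,255],
    [0,0,0,0,0,0,255],
    [0,0,0,0,0,0,255],
    [0,0,0,0,0,0,255],
    [0,0,0,0,0,0,255],
    [0,0,0,0,0,0,255],
    [0,0,0,0,0,0,255],
    [0,0,0,0,0,0,255],
    [0,0,0,0,0,0,255]
  ]
}}

```text
clock: 64.87
eef_pos: [0.4619, 0.3795, 0.046]
orientation: [-0.001, 0.697, 0.717, 0.0]
force: [-6.3, -3.2, 15.1]
gripper_width: 0.0006
```

{"api": "apply_moves", "payload": {
  "moves": [
    [0,0,6,0,0,0,255],
    [0,0,14,0,0,0,255],
    [0,0,22,0,0,0,255],
    [0,0,30,0,0,0,255],
    [0,0,40,0,0,0,255],
    [0,0,65,0,0,0,255],
    [0,-30,100,0,0,0,255],
    [10,-70,140,0,0,0,255],
    [20,-110,180,0,0,0,255],
    [30,-150,220,0,0,0,255],
    [30,-190,250,0,0,0,255],
    [30,-230,250,0,0,0,255],
    [30,-270,250,0,0,0,255],
    [30,-310,250,0,0,0,255],
    [30,-350,250,0,0,0,255],
    [30,-380,250,0,0,0,255],
    [30,-380,250,0,0,0,255],
    [30,-380,250,0,0,0,255],
    [30,-380,250,0,0,0,255]
  ]
}}

```text
clock: 66.45
eef_pos: [0.4911, -0.0023, 0.2924]
orientation: [-0.001, 0.698, 0.716, -0.0]
force: [0.3, 0.7, 0.0]
gripper_width: 0.0004
```

Run:
```python
from h import *
s=status.observe(); print(s["eef_pos"],s["force"],s["clock"],s["qd"].round(3))
w=grab("wrist","w44"); crop(w,205,0,405,240,2.5,"w44c"); f=grab("side","s44"); crop(f,210,100,370,250,5,"s44d")
g=grab("scene","c44"); crop(g,270,130,470,250,4,"c44d")
```

```text
[ 0.49109697 -0.00226156  0.29244137] [0.3190554  0.74141803 0.04360808] 66.45 [ 0.05   0.006 -0.003  0.005 -0.004  0.005]
```

View pics/w44c.png

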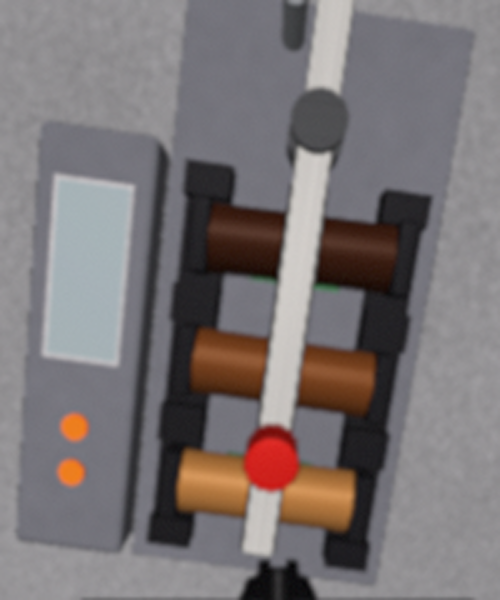

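View pics/s44d.png

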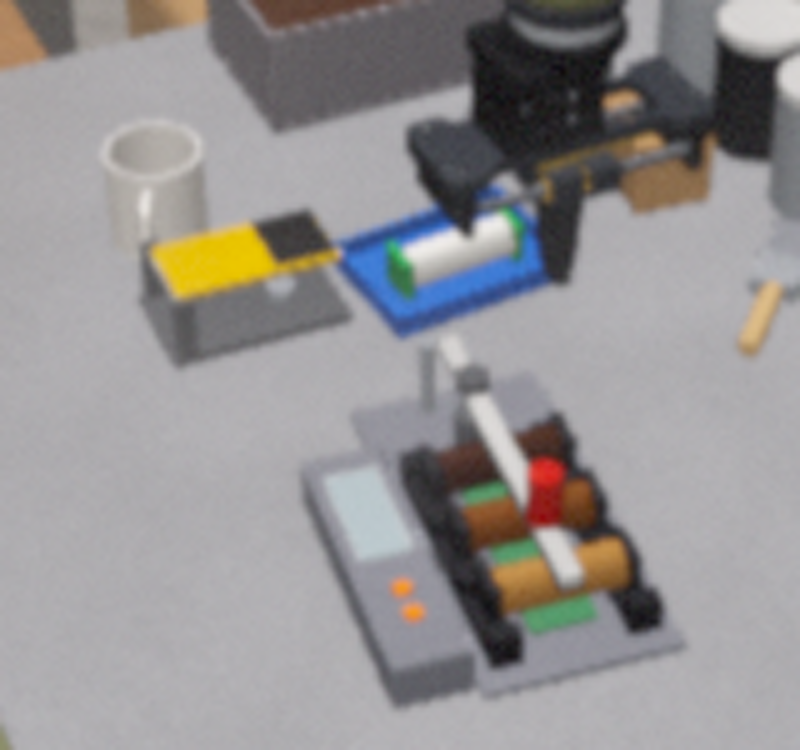

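View pics/c44d.png

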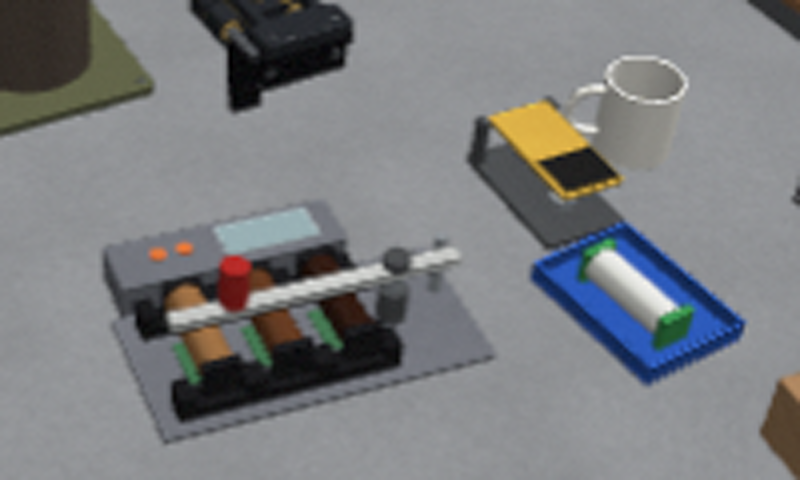

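View pics/s44.png

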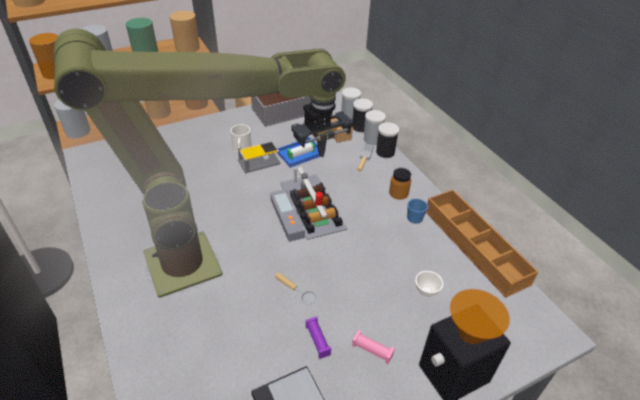

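All three barrels are seated and clamped, the treadle is up, and the reference is in the tray. Handing in.

Run:
```python
from rig import env
print(env.sign_off())
```

```text
the job is handed in; nothing more can be done
None
```

The job is done and handed in at about 66 s of the 210 s allowed. No verdict came back.

**What I did**
1. Lifted the clamp bar and swung it aside, then laid the white reference barrel flat in the blue tray.
2. Seated all three samples in the combs: light brown in the right lane, mid brown in the middle, dark brown in the left.
3. Swung the bar back, lowered it to clamp the barrels, and pressed the treadle.

**What went wrong:** after that first press, the light barrel had been pushed about 2 cm along its lane, with one cap off the near comb. It had still been seated when I lowered the bar. I took the bar aside again, reseated and levelled the barrel, clamped all three again and pressed the treadle a second time.

**Last checks, after the second press**
- **Barrels:** all three lie in their own lanes with both caps on the combs.
- **Bar:** square across the barrels, with its tail beside the stop pin. By the gripper's height it was about 7 mm above its lowest when released, roughly the 5 mm expected when resting on barrels.
- **Treadle:** held at its stop for about a second. The tool stopped at 0.046 m, the expected height, with about 15 N on it. It is back up.
- **Reference and other things:** the reference is flat in the tray. The bowl, mug, scoop and the pink and purple look-alikes look unmoved.

**Disagreements:** the scene and side cameras differed by up to about 16 mm on the tray's position, so I placed things by the wrist camera. I estimated the bar's turn from the knob's position and the pictures, not from the joint itself.

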